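# Unstack drying cups and box them rim to rim

### The arm

A 6-joint arm with a two-finger parallel gripper is mounted at the origin on the work surface. World frame = base frame: x ahead of the robot, y to its left, z up, the work surface at z = 0. Lengths are in m, angles in rad, forces in N, time in s.
With the tool pointing down it reaches from about 0.35 to 0.975 m from the base axis. Payload 7.1 kg.
Tool frame: the origin (TCP) lies midway between the tips of the shut fingers; the grasp point (between the pads) lies 19 mm behind it (bot.hold_point_z is the distance from the TCP to the grasp point, in m); z points along the fingers, y is the line along which they close (so a half turn about z gives the same grasp; the last joint's range is limited). The gripper opens to 88 mm and grips with 3 to 60 N. Pads are 20 mm wide; open, the fingers measure 115 mm over their backs; the gripper's body (75 mm by 178 mm) begins 61 mm behind the grasp point.
Start: joints at [-1.337, 0.423, 1.63, -0, 1.089, -0.019], TCP at [0.156, -0.605, 0.223] pointing down, gripper open.
Joint ranges: [-3, 3], [-0.9, 2.11], [0.09, 2.58], [-1.31, 4.45], [0.11, 2.69], [-2.54, 2.54]. Speed limits (rad/s): [2.39, 2.39, 3.01, 3.14, 3.14, 3.14].

### API

Orientations are given as a unit quaternion [w, x, y, z].
In Python, from cell import get_obs, capture, get_calibration, bot gives the robot as it stands.
- The arm moves only by the tool move_arm, never from a script. Its argument "motion" is a list of rows, each an object of numbers: "dx", "dy", "dz": the shift along the world's x, y, z in m; "ax", "ay", "az": the turn, a rotation vector about the world's x, y, z in rad. A call has 1 to 20 rows; each row is the pose to reach, as a shift and turn from the pose commanded when the call began; what a row does not reach only later rows make up. A row lasts 1/12 s, in which the tool goes at most 41.7 mm and 7.16 degrees, less where a joint would pass 70% of its speed; a pose out of reach is approached as far as the arm can. A call with a gripper value outside its range is refused whole. "hand" is the finger opening in m, from 0 to 0.0878, set as the call begins (left out, the last holds). The fingers move at their own pace and stop on an object; the grip force is fixed at half the most. Time passes only in rows, so rows that repeat a pose let the fingers close. It gives the time, the measured TCP pose, the force, the opening and the grip force at its end, in the units of the state.
- get_obs(): the state, without advancing time (a new reading comes with each control period).
- capture(name): name is "scene" or "top" or "wrist"; returns the picture (420x560x3 uint8, red, green, blue); there is no depth.
- get_calibration(name): a dict with "K" (3x3 intrinsics, pixels), "xyz" and "orientation" of the camera in the world. Camera axes: x right, y down, z forward; pixel columns grow to the right and rows downward; lengths in m; the calibration is good to about 2 mm. A picture is of the moment at which its call begins: read the wrist's pose just before it. get_calibration takes no time and is no camera call; for the wrist camera it gives the pose at the moment of the call.
- bot.close_job(): hands the job in; it is judged then, once.
The state is a dict: "clock": time; "joint_positions": joint angles; "joint_vel": joint speeds; "joint_torque": joint torques, N m; "ee_pos": TCP position; "tool_rot": TCP orientation; "contact_force": force on the tool from outside, world axes, zero at the start; "moment": the same for the moment, N m; "gripper_width": finger opening in m; "grasp_force": force on a finger pad.
Only numpy, scipy, OpenCV 4.12 (cv2) and the standard library are available. Lean on these libraries where they do the work, as an engineer would, in place of code of your own. Each camera call takes 0.05 s, during which the arm holds its last target. There are 200 camera calls.

### The job

Take down the stacks of drying cream cups: set every cream cup mouth-down on a blue-grey cup of its own, squarely rim on rim, so that each pair stands steady on the white slab, and gather all the tan spacer plates (bare ones too) in one neat square pile, flat and lengthwise, in the middle of the wooden board. The clay is unfired, so let no cup tip over, and leave the pink jug and the grey jar where they are.

Things in the scene. Friction and masses are not known exactly. Their poses are not given: they have to be found in the camera images.
- CA0_c (a point): centre (half-way up) of a cream straight-sided cup without handle, lower cup of stack A: outside diameter 60 mm, height 60 mm, wall 6 mm, closed flat end 7 mm thick, about 0.1 to 0.2 kg. It stands mouth-down, closed end up, at the start; z axis up (out of the closed end), the mouth rim 30 mm below this point
- CA1_c (a point): centre (half-way up) of a cream straight-sided cup without handle, upper cup of stack A (may be absent): outside diameter 60 mm, height 60 mm, wall 6 mm, closed flat end 7 mm thick, about 0.1 to 0.2 kg. It stands mouth-down, closed end up, at the start; z axis up (out of the closed end), the mouth rim 30 mm below this point
- CB0_c (a point): centre (half-way up) of a cream straight-sided cup without handle, lower cup of stack B: outside diameter 60 mm, height 60 mm, wall 6 mm, closed flat end 7 mm thick, about 0.1 to 0.2 kg. It stands mouth-down, closed end up, at the start; z axis up (out of the closed end), the mouth rim 30 mm below this point
- CB1_c (a point): centre (half-way up) of a cream straight-sided cup without handle, upper cup of stack B (may be absent): outside diameter 60 mm, height 60 mm, wall 6 mm, closed flat end 7 mm thick, about 0.1 to 0.2 kg. It stands mouth-down, closed end up, at the start; z axis up (out of the closed end), the mouth rim 30 mm below this point
- CD0_c (a point): centre (half-way up) of a cream straight-sided cup without handle, single cup of the short stack D (may be absent): outside diameter 60 mm, height 60 mm, wall 6 mm, closed flat end 7 mm thick, about 0.1 to 0.2 kg. It stands mouth-down, closed end up, at the start; z axis up (out of the closed end), the mouth rim 30 mm below this point
- PA0_c (a point): centre of a tan rigid kiln spacer plate, bottom plate of stack A, on the bench: 110 mm long (its x axis), 68 mm wide (its y axis), 12 mm thick (z, up), about 0.17 kg. Each stack is, from the bench up: plate, cup, plate, cup (stack D: plate, cup)
- PA1_c (a point): centre of a tan rigid kiln spacer plate, plate on top of the lower cup of stack A, under the upper cup if there is one: 110 mm long (its x axis), 68 mm wide (its y axis), 12 mm thick (z, up), about 0.17 kg. Each stack is, from the bench up: plate, cup, plate, cup (stack D: plate, cup)
- PB0_c (a point): centre of a tan rigid kiln spacer plate, bottom plate of stack B, on the bench: 110 mm long (its x axis), 68 mm wide (its y axis), 12 mm thick (z, up), about 0.17 kg. Each stack is, from the bench up: plate, cup, plate, cup (stack D: plate, cup)
- PB1_c (a point): centre of a tan rigid kiln spacer plate, plate on top of the lower cup of stack B, under the upper cup if there is one: 110 mm long (its x axis), 68 mm wide (its y axis), 12 mm thick (z, up), about 0.17 kg. Each stack is, from the bench up: plate, cup, plate, cup (stack D: plate, cup)
- PD0_c (a point): centre of a tan rigid kiln spacer plate, plate of the short stack D, on the bench; it may be bare: 110 mm long (its x axis), 68 mm wide (its y axis), 12 mm thick (z, up), about 0.17 kg. Each stack is, from the bench up: plate, cup, plate, cup (stack D: plate, cup)
- R0_c (a point): centre (half-way up) of a loose blue-grey cup, same size as the cream ones (diameter 60 mm, height 60 mm, wall 6 mm), standing mouth-up on the white slab (8 mm thick) in a row of five about 100 mm apart; z axis up, its rim 30 mm above this point; there may be more of them than cream cups
- R1_c (a point): centre (half-way up) of a loose blue-grey cup, same size as the cream ones (diameter 60 mm, height 60 mm, wall 6 mm), standing mouth-up on the white slab (8 mm thick) in a row of five about 100 mm apart; z axis up, its rim 30 mm above this point; there may be more of them than cream cups
- R2_c (a point): centre (half-way up) of a loose blue-grey cup, same size as the cream ones (diameter 60 mm, height 60 mm, wall 6 mm), standing mouth-up on the white slab (8 mm thick) in a row of five about 100 mm apart; z axis up, its rim 30 mm above this point; there may be more of them than cream cups
- R3_c (a point): centre (half-way up) of a loose blue-grey cup, same size as the cream ones (diameter 60 mm, height 60 mm, wall 6 mm), standing mouth-up on the white slab (8 mm thick) in a row of five about 100 mm apart; z axis up, its rim 30 mm above this point; there may be more of them than cream cups
- R4_c (a point): centre (half-way up) of a loose blue-grey cup, same size as the cream ones (diameter 60 mm, height 60 mm, wall 6 mm), standing mouth-up on the white slab (8 mm thick) in a row of five about 100 mm apart; z axis up, its rim 30 mm above this point; there may be more of them than cream cups
- pileboard_top (a point): centre of the upper face of a loose wooden board, 124 mm long (its x axis), 84 mm wide (its y axis), 15 mm thick, lying flat on the bench, for the pile of plates; it may get pushed about; z up
- jug_c (a point): bystander: middle of a pink jug with a handle, 80 mm across, 130 mm tall, loose on the bench
- jar_c (a point): bystander: middle of a grey jar, 64 mm across, 100 mm tall, loose on the bench

How it is judged:
By the outcome, as a careful person would: the job done as asked, in the order asked, and still so for the second after the job is handed in, with the robot touching nothing.
Of CA1, CB1, CD0 only 1 to 3 are there at a start; the rules pass over those that are not, and their reading is None.
At some moment in a run one of pileboard may be knocked a few centimetres aside while the robot is not near it.
It also fails if it takes over 210 s, if anything falls off the work surface, if the arm or the gripper's body presses on something with over 40 N, if the wrist force passes 120 N, or if a joint passes its speed limit or range.

## Working session

There is one attempt and no reset: what is moved stays moved. The work goes in short steps, Python scripts to look and compute and a tool call to move; the robot and the scene stay as the last step left them, time stands still between calls to the robot, and variables do not carry over. Pictures are saved under pics/ and viewed, at most 14 in all, crops included, and the job is handed in when it is done.

Besides the shell and the picture viewer there is one more tool, called after "Emit:" as name([rows], argument=value, ...), one row to a line, values as JSON. move_arm: Moves the arm, as the interface text tells. Its arguments: {"type":"object","properties":{"motion":{"type":"array"},"hand":{"type":"number"}},"required":["motion"]}

```bash
ls; mkdir -p pics
python3 - <<'E'
from cell import *
import cv2
for n in ("scene","top"):
    cv2.imwrite(f"pics/{n}0.png",capture(n)[:,:,::-1]); c=get_calibration(n);print(n,c)
print(get_obs())
print(get_calibration("wrist"))
E
```

```text
pics
scene {'K': array([[437.41530383,   0.        , 273.66445675],
       [  0.        , 437.41530383, 208.08332456],
       [  0.        ,   0.        ,   1.        ]]), 'xyz': array([0.92130602, 0.72090702, 0.77480971]), 'orientation': array([-0.11091683,  0.20152239,  0.87594087, -0.42404455])}
top {'K': array([[532.99680884,   0.        , 276.3751427 ],
       [  0.        , 532.99680884, 211.18360126],
       [  0.        ,   0.        ,   1.        ]]), 'xyz': array([ 0.21397739, -0.00913471,  1.59281541]), 'orientation': array([-0.08007256,  0.70324966, -0.70193982,  0.07942792])}
{'clock': 0.1, 'joint_positions': array([-1.33698207e+00,  4.23761828e-01,  1.63061214e+00,  2.75615312e-05,
        1.08857572e+00, -1.90309575e-02]), 'joint_vel': array([ 7.31699980e-06, -1.31127081e-03, -2.43892506e-03, -2.85882083e-04,
       -1.50491209e-05, -7.04455640e-04]), 'joint_torque': array([-5.62761470e-04, -5.45611310e+01, -2.74324536e+01,  6.45053596e-02,
        1.87896041e-02, -2.79119575e-05]), 'ee_pos': array([ 0.15624796, -0.60464004,  0.22198161]), 'tool_rot': array([-6.75914882e-04,  9.92019879e-01,  1.26079736e-01, -6.05922690e-05]), 'contact_force': array([0.00527944, 0.78984298, 0.90425317]), 'moment': array([-0.02960814, -0.00500458,  0.02813946]), 'grasp_force': 0.0, 'gripper_width': 0.0876174117505391}
{'K': array([[302.39942255,   0.        , 285.96455413],
       [  0.        , 302.39942255, 215.60847202],
       [  0.        ,   0.        ,   1.        ]]), 'xyz': array([ 0.22438479, -0.58678229,  0.38351572]), 'orientation': array([ 0.10293012,  0.78387446, -0.60697399, -0.08080101])}
```

View pics/scene0.png

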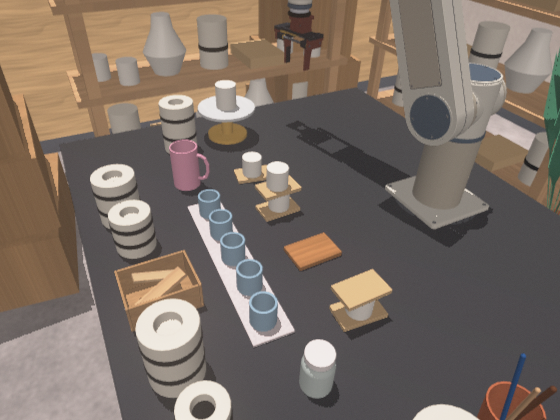

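View pics/top0.png

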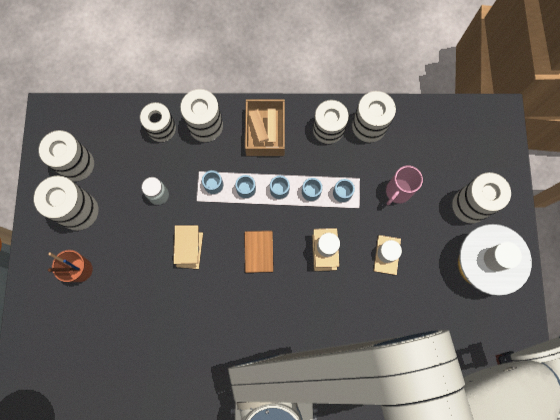

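The scene has stack A (around top px 187,247: plate, cup, bare plate), stack B (326,247: two cups) and D (388,253: one cup). That is three cream cups and five plates. The board is at (259,252) and the blue cups run from (212,182) to (343,190).

```bash
cat > h.py <<'E'
from cell import *
import numpy as np, cv2
from scipy.spatial.transform import Rotation as R
def rot(q): return R.from_quat([q[1],q[2],q[3],q[0]])
def ray(cal,p,z):
    d=rot(cal["orientation"]).apply(np.linalg.inv(cal["K"])@[p[0],p[1],1.]); o=np.array(cal["xyz"])
    return (o+d*(z-o[2])/d[2])[:2]
def proj(cal,P):
    c=rot(cal["orientation"]).inv().apply(np.atleast_2d(P)-cal["xyz"]); q=c@np.array(cal["K"]).T
    return q[:,:2]/q[:,2:]
def yaw(): # direction of tool y (closing line), deg
    y=rot(get_obs()["tool_rot"]).apply([0,1,0]); return np.degrees(np.arctan2(y[1],y[0]))
def shot(name,file=None):
    cal=get_calibration(name); im=capture(name)
    if file: cv2.imwrite("pics/"+file,im[:,:,::-1])
    return cal,im
E
python3 - <<'E'
from h import *
c=get_calibration("top")
for n,p,z in [("A1",(186,245),.084),("B1",(329,244),.144),("PB1",(326,250),.084),("D0",(391,251),.072),("PD",(388,255),.012),("board",(259,252),.015),("jar",(152,187),.1),("jug",(408,180),.13)]+[(f"R{i}",p,.068) for i,p in enumerate([(212,180),(245,185),(279,185),(312,187),(343,189)])]:
    print(n,ray(c,p,z).round(3))
print(yaw())
o=get_obs();Rt=rot(o["tool_rot"]);w=get_calibration("wrist")
print(Rt.inv().apply(w["xyz"]-o["ee_pos"]),Rt.inv().apply(rot(w["orientation"]).apply([0,0,1])),Rt.as_matrix().round(2))
E
```

```text
A1 [0.461 0.251]
B1 [ 0.455 -0.152]
PB1 [ 0.447 -0.149]
D0 [ 0.447 -0.338]
PD [ 0.444 -0.341]
board [0.452 0.044]
jar [0.629 0.354]
jug [ 0.642 -0.383]
R0 [0.66  0.184]
R1 [0.644 0.086]
R2 [ 0.644 -0.015]
R3 [ 0.638 -0.113]
R4 [ 0.632 -0.205]
-75.51376776687923
[ 0.07044579 -0.00046486 -0.1615301 ] [-2.59505620e-01 -3.65550352e-04  9.65741528e-01] [[ 0.97  0.25 -0.  ]
 [ 0.25 -0.97  0.  ]
 [ 0.   -0.   -1.  ]]
```

Emit:
move_arm([
  {"dz": 0.04},
  {"dz": 0.08},
  {"dx": 0.294,"dy": 0.355,"dz": 0.13,"az": -0.253},
  {"dx": 0.294,"dy": 0.355,"dz": 0.13,"az": -0.253},
  {"dx": 0.294,"dy": 0.355,"dz": 0.13,"az": -0.253},
  {"dx": 0.294,"dy": 0.355,"dz": 0.13,"az": -0.253},
  {"dx": 0.294,"dy": 0.355,"dz": 0.13,"az": -0.253},
  {"dx": 0.294,"dy": 0.355,"dz": 0.13,"az": -0.253},
  {"dx": 0.294,"dy": 0.355,"dz": 0.13,"az": -0.253},
  {"dx": 0.294,"dy": 0.355,"dz": 0.13,"az": -0.253},
  {"dx": 0.294,"dy": 0.355,"dz": 0.13,"az": -0.253},
  {"dx": 0.294,"dy": 0.355,"dz": 0.13,"az": -0.253},
  {"dx": 0.294,"dy": 0.355,"dz": 0.13,"az": -0.253},
  {"dx": 0.294,"dy": 0.355,"dz": 0.13,"az": -0.253},
  {"dx": 0.294,"dy": 0.355,"dz": 0.13,"az": -0.253},
  {"dx": 0.294,"dy": 0.355,"dz": 0.13,"az": -0.253},
  {"dx": 0.294,"dy": 0.355,"dz": 0.13,"az": -0.253},
  {"dx": 0.294,"dy": 0.355,"dz": 0.13,"az": -0.253},
])

```text
schema error: expected keys dx, dy, dz, ax, ay, az
```

Run:
```python
from h import *
c,im=shot("wrist","w1.png"); print(get_obs()["ee_pos"],yaw())
```

```text
[ 0.15622919 -0.604733    0.2220931 ] -75.51558710822832
```

View pics/w1.png

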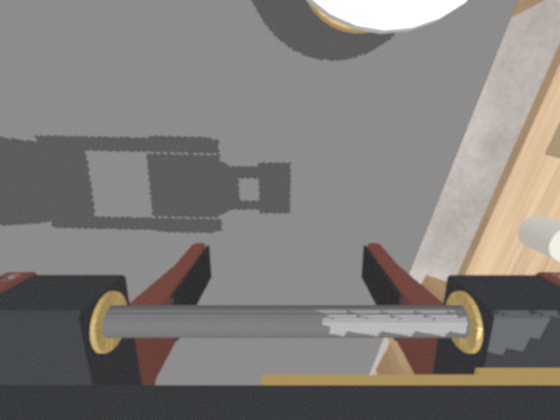

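This picture is from the start pose, because the move was refused. It shows the fingertips at about (205,250) and (370,250), with image-up being tool +x. I'll resend the move with all six keys.

Emit:
move_arm([
  {"dx": 0,"dy": 0,"dz": 0.08,"ax": 0,"ay": 0,"az": 0},
  {"dx": 0,"dy": 0,"dz": 0.08,"ax": 0,"ay": 0,"az": 0},
  {"dx": 0.29,"dy": 0.355,"dz": 0.13,"ax": 0,"ay": 0,"az": -0.253},
  {"dx": 0.29,"dy": 0.355,"dz": 0.13,"ax": 0,"ay": 0,"az": -0.253},
  {"dx": 0.29,"dy": 0.355,"dz": 0.13,"ax": 0,"ay": 0,"az": -0.253},
  {"dx": 0.29,"dy": 0.355,"dz": 0.13,"ax": 0,"ay": 0,"az": -0.253},
  {"dx": 0.29,"dy": 0.355,"dz": 0.13,"ax": 0,"ay": 0,"az": -0.253},
  {"dx": 0.29,"dy": 0.355,"dz": 0.13,"ax": 0,"ay": 0,"az": -0.253},
  {"dx": 0.29,"dy": 0.355,"dz": 0.13,"ax": 0,"ay": 0,"az": -0.253},
  {"dx": 0.29,"dy": 0.355,"dz": 0.13,"ax": 0,"ay": 0,"az": -0.253},
  {"dx": 0.29,"dy": 0.355,"dz": 0.13,"ax": 0,"ay": 0,"az": -0.253},
  {"dx": 0.29,"dy": 0.355,"dz": 0.13,"ax": 0,"ay": 0,"az": -0.253},
  {"dx": 0.29,"dy": 0.355,"dz": 0.13,"ax": 0,"ay": 0,"az": -0.253},
  {"dx": 0.29,"dy": 0.355,"dz": 0.13,"ax": 0,"ay": 0,"az": -0.253},
  {"dx": 0.29,"dy": 0.355,"dz": 0.13,"ax": 0,"ay": 0,"az": -0.253},
  {"dx": 0.29,"dy": 0.355,"dz": 0.13,"ax": 0,"ay": 0,"az": -0.253},
  {"dx": 0.29,"dy": 0.355,"dz": 0.13,"ax": 0,"ay": 0,"az": -0.253},
])

```text
clock: 1.57
ee_pos: [0.4454, -0.251, 0.3523]
tool_rot: [-0.0, 1.0, -0.001, -0.0]
contact_force: [1.3, -0.2, 0.3]
gripper_width: 0.0879
grasp_force: 0.0
```

Run:
```python
from h import *
c,im=shot("wrist","w2.png"); print(get_obs()["ee_pos"],yaw(),get_obs()["clock"])
```

```text
[ 0.44535005 -0.25118135  0.35234709] -90.11561613914382 1.6167
```

View pics/w2.png

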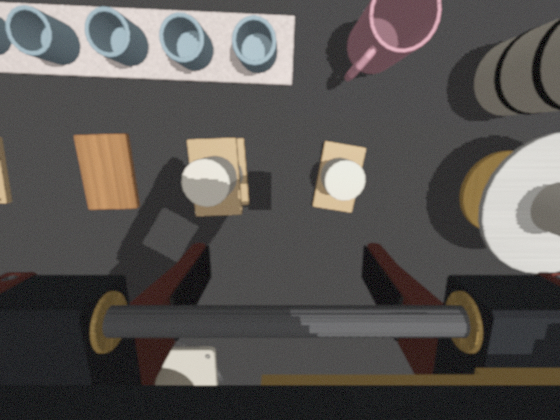

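The wrist view shows B1's top at (207,180), D0's top at (345,178), the board at (107,172), and blue cups at (30,30), (108,33), (183,38) and (255,42). Next is a silhouette fitter.

```bash
cat >> h.py <<'E'
from scipy.optimize import minimize
def cmask(im,kind):
    h,s,v=cv2.split(cv2.cvtColor(im,cv2.COLOR_RGB2HSV).astype(int))
    m={"cream":(s<50)&(v>95),"blue":(h>90)&(h<120)&(s>55),"plate":(h>10)&(h<25)&(s>60)&(s<150)&(v>70),"board":(h<=14)&(s>110)&(v>60)}[kind]
    return m.astype(np.uint8)
def pts(kind,p,zb):
    t=np.linspace(0,2*np.pi,72,endpoint=False)
    if kind in("cream","blue"):
        ring=np.c_[p[0]+.03*np.cos(t),p[1]+.03*np.sin(t)]; h=.06
    else:
        l,w,h={"plate":(.11,.068,.012),"board":(.124,.084,.015)}[kind]; a=p[2]
        q=np.array([[l,w],[-l,w],[-l,-w],[l,-w]])/2; ring=q@np.array([[np.cos(a),np.sin(a)],[-np.sin(a),np.cos(a)]])+p[:2]
    return np.vstack([np.c_[ring,np.full(len(ring),z)] for z in(zb,zb+h)])
def fit(cal,im,kind,p0,zb,ignore=None):
    """p0 [x,y(,yaw)]; zb bottom height; IoU fit of hull silhouette; ignore=(kind,p,zb) occluder"""
    S=4
    p0=np.array(list(p0)+([0.] if kind in("plate","board") and len(p0)<3 else []))
    uv=proj(cal,pts(kind,p0,zb)); lo=np.floor(uv.min(0)-14).astype(int); hi=np.ceil(uv.max(0)+14).astype(int)
    lo=np.maximum(lo,0); hi=np.minimum(hi,[560,420])
    m=cmask(im,kind)[lo[1]:hi[1],lo[0]:hi[0]]
    n,lab,st,_=cv2.connectedComponentsWithStats(m)
    m=(lab==1+np.argmax(st[1:,4])).astype(np.uint8)
    m=cv2.morphologyEx(cv2.resize(m,None,fx=S,fy=S,interpolation=cv2.INTER_NEAREST),cv2.MORPH_CLOSE,np.ones((21,21)))
    def rend(k,p,z):
        q=((proj(cal,pts(k,p,z))+.5-lo)*S).astype(np.float32)
        r=np.zeros_like(m); cv2.fillConvexPoly(r,cv2.convexHull(np.round(q).astype(np.int32)),1); return r
    keep=np.ones_like(m)
    if ignore:
        keep=1-cv2.dilate(rend(*ignore),np.ones((13,13)))
    sc=np.array([1,1,10])[:len(p0)]
    def cost(d):
        r=rend(kind,p0+d*sc,zb)
        return -((r&m&keep).sum()/max(1,((r|m)&keep).sum()))
    d0=np.zeros(len(p0)); best=None
    for s in(.012,.005,.002):
        sim=np.vstack([d0]+[d0+s*e for e in np.eye(len(p0))])
        o=minimize(cost,d0,method="Nelder-Mead",options=dict(initial_simplex=sim,xatol=1e-4,fatol=1e-5)); d0=o.x
    return (p0+d0*sc).round(4),round(-o.fun,3)
E
cat > look.py <<'E'
from h import *
import sys
c,im=shot("wrist")
o=get_obs();print("t",o["clock"].round(1) if hasattr(o["clock"],"round") else o["clock"],o["ee_pos"].round(4),yaw().round(2))
for a in sys.argv[1:]:
    k,x,y,z=a.split(",")[:4]; print(a,*fit(c,im,k,[float(x),float(y)],float(z)))
E
python3 look.py cream,.455,-.152,.084 cream,.447,-.338,.012 board,.452,.044,0 blue,.644,-.015,.008 blue,.638,-.113,.008 blue,.632,-.205,.008
python3 - <<'E'
from h import *
c,im=shot("wrist")
d,_=fit(c,im,"cream",[.447,-.338],.012)
print(fit(c,im,"plate",[.444,-.341],0,("cream",d,.012)))
ct,it=shot("top")
print("top",fit(ct,it,"cream",[.455,-.152],.084),fit(ct,it,"cream",[.447,-.338],.012),fit(ct,it,"board",[.45,.044],0),[fit(ct,it,"blue",p,.008) for p in((.66,.184),(.644,.086),(.644,-.015),(.638,-.113),(.632,-.205))])
E
```

```text
t 1.6667 [ 0.4454 -0.2513  0.3524] -90.13
cream,.455,-.152,.084 [ 0.4579 -0.1496] 0.953
cream,.447,-.338,.012 [ 0.4495 -0.3379] 0.966
board,.452,.044,0 [0.4547 0.0409 0.0563] 0.143
blue,.644,-.015,.008 [ 0.6379 -0.0266] 0.001
blue,.638,-.113,.008 [ 0.6288 -0.1239] 0.0
blue,.632,-.205,.008 [ 0.6207 -0.2173] 0.001
(array([ 0.4463, -0.3373, -0.1656]), np.float64(0.942))
top (array([ 0.459 , -0.1521]), np.float64(0.948)) (array([ 0.4365, -0.3369]), np.float64(0.234)) (array([0.4555, 0.046 , 0.0158]), np.float64(0.975)) [(array([0.6617, 0.1873]), np.float64(0.79)), (array([0.6471, 0.088 ]), np.float64(0.674)), (array([ 0.6442, -0.015 ]), np.float64(0.586)), (array([ 0.6404, -0.11  ]), np.float64(0.621)), (array([ 0.643 , -0.2096]), np.float64(0.391))]
```

Run:
```python
from h import *
im=cv2.imread("pics/w2.png"); hs=cv2.cvtColor(im,cv2.COLOR_BGR2HSV)
for n,p in dict(blue_rim=(255,20),in_=(255,48),wall=(240,42),out=(205,60),out2=(200,55),slab=(220,60),board=(107,172),board2=(120,190),table=(280,250),tan=(200,150),tanD=(330,150),sh=(215,205)).items(): print(n,hs[p[1],p[0]])
```

```text
blue_rim [ 99  43 136]
in_ [ 99  32 209]
wall [ 98  48 107]
out [100  46 100]
out2 [101  49  98]
slab [  9  15 222]
board [ 15 124 187]
board2 [ 15 120 187]
table [ 0  9 83]
tan [ 18  74 215]
tanD [ 19  65 222]
sh [ 18  53 143]
```

```bash
python3 - <<'E'
s=open("h.py").read()
i=s.index('    m={"cream"');j=s.index("[kind]\n",i)
s=s[:i]+'    m={"cream":(s<40)&(v>95),"blue":(h>88)&(h<118)&(s>22)&(v>50),"plate":(h>=14)&(h<26)&(s>42)&(s<105)&(v>60),"board":(h>=8)&(h<=18)&(s>=100)&(v>60)}'+s[j:]
open("h.py","w").write(s)
E
python3 look.py board,.452,.044,0 blue,.644,-.015,.008 blue,.638,-.113,.008 blue,.632,-.205,.008
python3 - <<'E'
from h import *
c,im=shot("wrist")
d,_=fit(c,im,"cream",[.447,-.338],.012)
print(d,fit(c,im,"plate",[.444,-.341],0,("cream",d,.012)))
b,_=fit(c,im,"cream",[.457,-.15],.084);print(b)
ct,it=shot("top")
print("top",[fit(ct,it,"blue",p,.008) for p in((.66,.184),(.644,.086),(.644,-.015),(.638,-.113),(.632,-.205))],fit(ct,it,"plate",[.461,.251],.072))
E
```

```text
t 1.8167 [ 0.4457 -0.251   0.3525] -90.12
board,.452,.044,0 [0.4556 0.0478 0.0247] 0.95
blue,.644,-.015,.008 [ 0.6465 -0.0158] 0.891
blue,.638,-.113,.008 [ 0.638  -0.1123] 0.884
blue,.632,-.205,.008 [ 0.6346 -0.2078] 0.888
[ 0.4493 -0.3382] (array([ 0.4471, -0.3367, -0.1647]), np.float64(0.907))
[ 0.458  -0.1497]
top [(array([0.6638, 0.188 ]), np.float64(0.926)), (array([0.6494, 0.0881]), np.float64(0.894)), (array([ 0.6466, -0.0157]), np.float64(0.908)), (array([ 0.6404, -0.1123]), np.float64(0.901)), (array([ 0.6374, -0.2087]), np.float64(0.906))] (array([0.4611, 0.2515, 0.0391]), np.float64(0.805))
```

Emit:
move_arm([
  {"dx": 0.012,"dy": 0.101,"dz": -0.12,"ax": 0,"ay": 0,"az": 0},
  {"dx": 0.012,"dy": 0.101,"dz": -0.12,"ax": 0,"ay": 0,"az": 0},
  {"dx": 0.012,"dy": 0.101,"dz": -0.12,"ax": 0,"ay": 0,"az": 0},
  {"dx": 0.012,"dy": 0.101,"dz": -0.12,"ax": 0,"ay": 0,"az": 0},
  {"dx": 0.012,"dy": 0.101,"dz": -0.12,"ax": 0,"ay": 0,"az": 0},
  {"dx": 0.012,"dy": 0.101,"dz": -0.12,"ax": 0,"ay": 0,"az": 0},
  {"dx": 0.012,"dy": 0.101,"dz": -0.12,"ax": 0,"ay": 0,"az": 0},
  {"dx": 0.012,"dy": 0.101,"dz": -0.12,"ax": 0,"ay": 0,"az": 0},
])

```text
clock: 2.58
ee_pos: [0.4595, -0.1504, 0.2342]
tool_rot: [0.001, 1.0, -0.001, 0.001]
contact_force: [-0.4, 0.1, 0.3]
gripper_width: 0.0878
grasp_force: 0.0
```

```bash
python3 look.py cream,.458,-.15,.084 board,.4556,.0478,0 blue,.638,-.1123,.008
```

```text
t 2.6333 [ 0.4594 -0.1504  0.2342] -90.08
cream,.458,-.15,.084 [ 0.458 -0.151] 0.939
board,.4556,.0478,0 [0.4554 0.0478 0.0288] 0.957
blue,.638,-.1123,.008 [ 0.6424 -0.1108] 0.952
```

Emit:
move_arm([
  {"dx": -0.001,"dy": 0,"dz": -0.04,"ax": 0,"ay": 0,"az": 0},
  {"dx": -0.001,"dy": 0,"dz": -0.08,"ax": 0,"ay": 0,"az": 0},
  {"dx": -0.001,"dy": 0,"dz": -0.11,"ax": 0,"ay": 0,"az": 0},
  {"dx": -0.001,"dy": 0,"dz": -0.125,"ax": 0,"ay": 0,"az": 0},
  {"dx": -0.001,"dy": 0,"dz": -0.133,"ax": 0,"ay": 0,"az": 0},
  {"dx": -0.001,"dy": 0,"dz": -0.133,"ax": 0,"ay": 0,"az": 0},
  {"dx": -0.001,"dy": 0,"dz": -0.133,"ax": 0,"ay": 0,"az": 0},
])

```text
clock: 3.22
ee_pos: [0.4582, -0.1499, 0.1006]
tool_rot: [0.0, 1.0, -0.0, 0.001]
contact_force: [0.8, -0.0, 0.5]
gripper_width: 0.0873
grasp_force: 0.0
```

Emit:
move_arm([
  {"dx": 0,"dy": 0,"dz": 0,"ax": 0,"ay": 0,"az": 0},
  {"dx": 0,"dy": 0,"dz": 0,"ax": 0,"ay": 0,"az": 0},
  {"dx": 0,"dy": 0,"dz": 0,"ax": 0,"ay": 0,"az": 0},
  {"dx": 0,"dy": 0,"dz": 0,"ax": 0,"ay": 0,"az": 0},
  {"dx": 0,"dy": 0,"dz": 0,"ax": 0,"ay": 0,"az": 0},
  {"dx": 0,"dy": 0,"dz": 0,"ax": 0,"ay": 0,"az": 0},
], hand=0.05)

```text
clock: 3.72
ee_pos: [0.4579, -0.1494, 0.1004]
tool_rot: [0.0, 1.0, -0.0, 0.001]
contact_force: [0.1, -0.5, 6.9]
gripper_width: 0.0607
grasp_force: 30.0
```

Emit:
move_arm([
  {"dx": 0,"dy": 0,"dz": 0.015,"ax": 0,"ay": 0,"az": 0},
  {"dx": 0,"dy": 0,"dz": 0.04,"ax": 0,"ay": 0,"az": 0},
  {"dx": 0,"dy": 0,"dz": 0.07,"ax": 0,"ay": 0,"az": 0},
  {"dx": 0.02,"dy": 0.01,"dz": 0.09,"ax": 0,"ay": 0,"az": 0},
  {"dx": 0.05,"dy": 0.02,"dz": 0.09,"ax": 0,"ay": 0,"az": 0},
  {"dx": 0.08,"dy": 0.03,"dz": 0.09,"ax": 0,"ay": 0,"az": 0},
  {"dx": 0.1,"dy": 0.038,"dz": 0.09,"ax": 0,"ay": 0,"az": 0},
  {"dx": 0.1,"dy": 0.038,"dz": 0.09,"ax": 0,"ay": 0,"az": 0},
  {"dx": 0.1,"dy": 0.038,"dz": 0.09,"ax": 0,"ay": 0,"az": 0},
])

```text
clock: 4.47
ee_pos: [0.5574, -0.1104, 0.189]
tool_rot: [-0.0, 1.0, 0.001, -0.001]
contact_force: [-0.2, 0.2, -2.1]
gripper_width: 0.0608
grasp_force: 30.0
```

```bash
python3 look.py blue,.641,-.111,.008 blue,.6465,-.0158,.008 blue,.6365,-.208,.008;python3 - <<'E'
from h import *
c,im=shot("wrist","w3.png"); o=get_obs();p=o["ee_pos"]
print("held",fit(c,im,"cream",p[:2],p[2]-.0164))
E
```

```text
t 4.5167 [ 0.5564 -0.1108  0.1889] -89.97
blue,.641,-.111,.008 [ 0.6385 -0.1116] 0.923
blue,.6465,-.0158,.008 [ 0.645  -0.0163] 0.905
blue,.6365,-.208,.008 [ 0.6351 -0.2082] 0.921
held (array([ 0.5574, -0.1105]), np.float64(0.643))
```

View pics/w3.png

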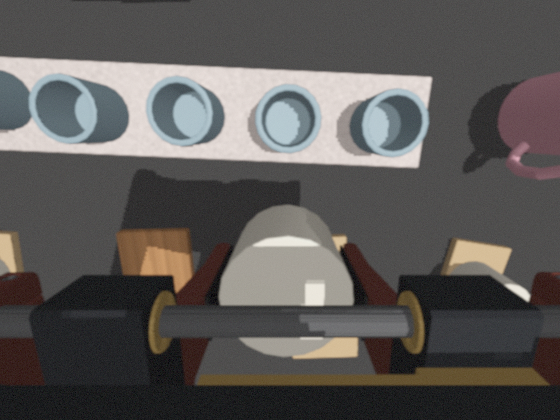

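Run:
```python
from h import *
c=get_calibration("wrist"); im=cv2.imread("pics/w3.png")[:,:,::-1]
print(ray(c,(289,118.5),.068))
p,_=fit(c,im,"blue",[.6385,-.1116],.008)
S=5; x0,y0=235,65; g=cv2.resize(np.ascontiguousarray(im[y0:180,x0:345]),None,fx=S,fy=S,interpolation=cv2.INTER_NEAREST)
for pp,col in((p,(255,0,0)),((.6405,-.1116),(0,200,0))):
    q=pts("blue",pp,.008)
    for r in (q[:72],q[72:]): cv2.polylines(g,[np.round((proj(c,r)+.5-[x0,y0])*S).astype(np.int32)],True,col,1)
cv2.imwrite("pics/c1.png",g[:,:,::-1])
```

```text
[ 0.63963778 -0.11317535]
```

View pics/c1.png

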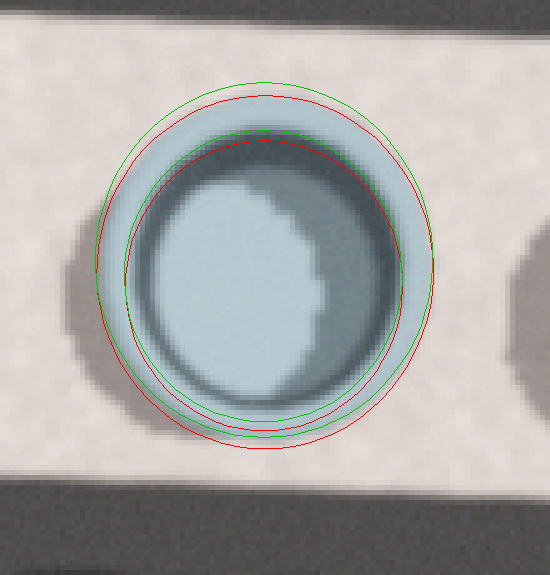

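The overlay puts the rim centre at about (0.6397, -0.112). I'll move over it, then lower slowly.

Emit:
move_arm([
  {"dx": 0.03,"dy": -0.0015,"dz": 0,"ax": 0,"ay": 0,"az": 0},
  {"dx": 0.06,"dy": -0.0015,"dz": 0,"ax": 0,"ay": 0,"az": 0},
  {"dx": 0.082,"dy": -0.0015,"dz": -0.01,"ax": 0,"ay": 0,"az": 0},
  {"dx": 0.082,"dy": -0.0015,"dz": -0.04,"ax": 0,"ay": 0,"az": 0},
  {"dx": 0.082,"dy": -0.0015,"dz": -0.07,"ax": 0,"ay": 0,"az": 0},
  {"dx": 0.082,"dy": -0.0015,"dz": -0.09,"ax": 0,"ay": 0,"az": 0},
  {"dx": 0.082,"dy": -0.0015,"dz": -0.098,"ax": 0,"ay": 0,"az": 0},
  {"dx": 0.082,"dy": -0.0015,"dz": -0.1,"ax": 0,"ay": 0,"az": 0},
  {"dx": 0.082,"dy": -0.0015,"dz": -0.102,"ax": 0,"ay": 0,"az": 0},
  {"dx": 0.082,"dy": -0.0015,"dz": -0.103,"ax": 0,"ay": 0,"az": 0},
  {"dx": 0.082,"dy": -0.0015,"dz": -0.104,"ax": 0,"ay": 0,"az": 0},
  {"dx": 0.082,"dy": -0.0015,"dz": -0.104,"ax": 0,"ay": 0,"az": 0},
  {"dx": 0.082,"dy": -0.0015,"dz": -0.104,"ax": 0,"ay": 0,"az": 0},
])

```text
clock: 5.65
ee_pos: [0.6399, -0.1127, 0.0867]
tool_rot: [0.0, 1.0, -0.0, 0.001]
contact_force: [0.1, -0.1, -2.6]
gripper_width: 0.0603
grasp_force: 30.0
```

Emit:
move_arm([
  {"dx": 0,"dy": 0,"dz": -0.001,"ax": 0,"ay": 0,"az": 0},
  {"dx": 0,"dy": 0,"dz": -0.002,"ax": 0,"ay": 0,"az": 0},
  {"dx": 0,"dy": 0,"dz": -0.002,"ax": 0,"ay": 0,"az": 0},
])

```text
clock: 5.9
ee_pos: [0.6397, -0.1126, 0.0845]
tool_rot: [0.0, 1.0, -0.0, 0.0]
contact_force: [-0.6, -0.1, 4.2]
gripper_width: 0.0606
grasp_force: 30.0
```

Emit:
move_arm([
  {"dx": 0,"dy": 0,"dz": 0,"ax": 0,"ay": 0,"az": 0},
  {"dx": 0,"dy": 0,"dz": 0,"ax": 0,"ay": 0,"az": 0},
  {"dx": 0,"dy": 0,"dz": 0,"ax": 0,"ay": 0,"az": 0},
  {"dx": 0,"dy": 0,"dz": 0,"ax": 0,"ay": 0,"az": 0},
  {"dx": 0,"dy": 0,"dz": 0.02,"ax": 0,"ay": 0,"az": 0},
  {"dx": 0,"dy": 0,"dz": 0.06,"ax": 0,"ay": 0,"az": 0},
  {"dx": 0,"dy": 0,"dz": 0.1,"ax": 0,"ay": 0,"az": 0},
  {"dx": -0.03,"dy": 0,"dz": 0.12,"ax": 0,"ay": 0,"az": 0},
  {"dx": -0.07,"dy": 0,"dz": 0.13,"ax": 0,"ay": 0,"az": 0},
  {"dx": -0.11,"dy": -0.02,"dz": 0.15,"ax": 0,"ay": 0,"az": 0},
  {"dx": -0.15,"dy": -0.037,"dz": 0.16,"ax": 0,"ay": 0,"az": 0},
  {"dx": -0.18,"dy": -0.037,"dz": 0.16,"ax": 0,"ay": 0,"az": 0},
  {"dx": -0.18,"dy": -0.037,"dz": 0.16,"ax": 0,"ay": 0,"az": 0},
  {"dx": -0.18,"dy": -0.037,"dz": 0.16,"ax": 0,"ay": 0,"az": 0},
], hand=0.076)

```text
clock: 7.07
ee_pos: [0.4579, -0.1499, 0.2443]
tool_rot: [0.0, 1.0, -0.001, 0.0]
contact_force: [1.1, 0.3, 0.2]
gripper_width: 0.076
grasp_force: 0.0
```

```bash
python3 look.py plate,.447,-.149,.072 board,.4556,.0478,0 blue,.6397,-.1122,.008 cream,.6397,-.1122,.068; python3 -c "
from h import *
c,im=shot('wrist','w4.png')"
```

```text
t 7.1167 [ 0.4594 -0.1499  0.2442] -90.07
plate,.447,-.149,.072 [ 0.4566 -0.1485  0.0265] 0.949
board,.4556,.0478,0 [0.4558 0.0468 0.0361] 0.958
blue,.6397,-.1122,.008 [ 0.642 -0.111] 0.158
cream,.6397,-.1122,.068 [ 0.6136 -0.1032] 0.614
```

View pics/w4.png

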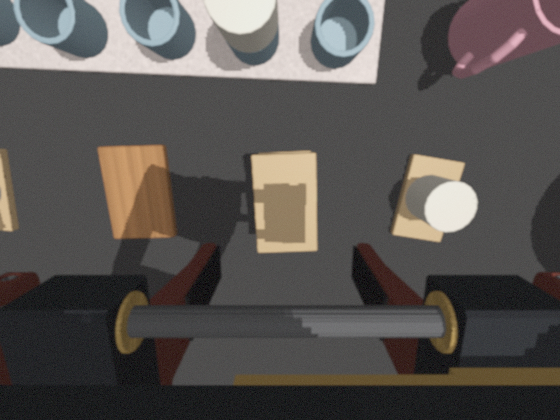

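Pair R3 stands square at (242,5). PB1 is bare at (285,202) and B0 sits beneath it. I'll descend onto PB1 with the tips about 2 mm above its lower face.

Emit:
move_arm([
  {"dx": -0.0025,"dy": 0.001,"dz": -0.04,"ax": 0,"ay": 0,"az": 0.027},
  {"dx": -0.0025,"dy": 0.001,"dz": -0.08,"ax": 0,"ay": 0,"az": 0.027},
  {"dx": -0.0025,"dy": 0.001,"dz": -0.12,"ax": 0,"ay": 0,"az": 0.027},
  {"dx": -0.0025,"dy": 0.001,"dz": -0.15,"ax": 0,"ay": 0,"az": 0.027},
  {"dx": -0.0025,"dy": 0.001,"dz": -0.163,"ax": 0,"ay": 0,"az": 0.027},
  {"dx": -0.0025,"dy": 0.001,"dz": -0.169,"ax": 0,"ay": 0,"az": 0.027},
  {"dx": -0.0025,"dy": 0.001,"dz": -0.169,"ax": 0,"ay": 0,"az": 0.027},
  {"dx": -0.0025,"dy": 0.001,"dz": -0.169,"ax": 0,"ay": 0,"az": 0.027},
], hand=0.086)

```text
clock: 7.83
ee_pos: [0.4579, -0.1486, 0.0747]
tool_rot: [0.0, 1.0, 0.014, 0.0]
contact_force: [-0.0, 1.0, 0.2]
gripper_width: 0.0859
grasp_force: 0.0
```

Emit:
move_arm([
  {"dx": 0,"dy": 0,"dz": 0,"ax": 0,"ay": 0,"az": 0},
  {"dx": 0,"dy": 0,"dz": 0,"ax": 0,"ay": 0,"az": 0},
  {"dx": 0,"dy": 0,"dz": 0,"ax": 0,"ay": 0,"az": 0},
  {"dx": 0,"dy": 0,"dz": 0,"ax": 0,"ay": 0,"az": 0},
  {"dx": 0,"dy": 0,"dz": 0,"ax": 0,"ay": 0,"az": 0},
], hand=0.06)

```text
clock: 8.25
ee_pos: [0.4576, -0.1489, 0.0757]
tool_rot: [0.0, 1.0, 0.013, 0.001]
contact_force: [-0.7, 0.0, 7.9]
gripper_width: 0.0677
grasp_force: 30.0
```

Emit:
move_arm([
  {"dx": 0,"dy": 0,"dz": 0.01,"ax": 0,"ay": 0,"az": 0},
  {"dx": 0,"dy": 0,"dz": 0.03,"ax": 0,"ay": 0,"az": 0},
  {"dx": 0,"dy": 0,"dz": 0.06,"ax": 0,"ay": 0,"az": 0},
  {"dx": 0,"dy": 0.01,"dz": 0.09,"ax": 0,"ay": 0,"az": 0},
  {"dx": 0,"dy": 0.04,"dz": 0.11,"ax": 0,"ay": 0,"az": 0},
  {"dx": -0.01,"dy": 0.07,"dz": 0.12,"ax": 0,"ay": 0,"az": 0},
  {"dx": -0.02,"dy": 0.09,"dz": 0.12,"ax": 0,"ay": 0,"az": 0},
  {"dx": -0.02,"dy": 0.09,"dz": 0.12,"ax": 0,"ay": 0,"az": 0},
  {"dx": -0.02,"dy": 0.09,"dz": 0.12,"ax": 0,"ay": 0,"az": 0},
])

```text
clock: 9.0
ee_pos: [0.4363, -0.0578, 0.1954]
tool_rot: [0.0, 1.0, 0.014, 0.0]
contact_force: [1.1, -0.9, -1.3]
gripper_width: 0.0679
grasp_force: 30.0
```

Run:
```python
from h import *
c,im=shot("wrist","w5.png"); o=get_obs();p=o["ee_pos"];print(p,yaw(),o["contact_force"])
print(fit(c,im,"board",[.4556,.0475],0), fit(c,im,"cream",[.458,-.15],.012), "held",fit(c,im,"plate",[p[0],p[1],.027],p[2]-.002))
ct,it=shot("top");print(fit(ct,it,"board",[.4556,.0475],0),fit(ct,it,"cream",[.458,-.15],.012))
```

```text
[ 0.43683629 -0.05849454  0.19522854] -88.4025815353841 [-0.4718742  -0.68651626 -2.03077211]
(array([0.4554, 0.0466, 0.0194]), np.float64(0.869)) (array([ 0.4519, -0.1501]), np.float64(0.886)) held (array([ 0.4684, -0.0566,  0.0284]), np.float64(0.859))
(array([0.4552, 0.0586, 0.0176]), np.float64(0.609)) (array([ 0.4478, -0.1439]), np.float64(0.207))
```

View pics/w5.png

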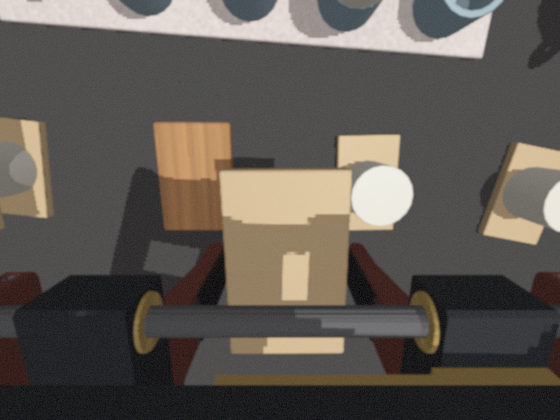

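The held plate spans rows 170 to 352. I'll compute its offset in hand from those edges.

Run:
```python
from h import *
c=get_calibration("wrist");p=get_obs()["ee_pos"]
for dz in(.008,.0095):
  a=[ray(c,q,p[2]+dz)-p[:2] for q in((220,170),(351,170),(345,352.5),(230,352.5))]
  print(np.round(a,4).tolist(),np.mean(a,0).round(4), np.linalg.norm(a[0]-a[3]).round(4),np.linalg.norm(a[0]-a[1]).round(4))
q=[(154.5,123),(231.5,123),(163,230.5)]
w=[ray(c,k,.015) for k in q];print(np.round(w,4)); d=w[0]-w[2]; print(np.linalg.norm(d),np.arctan2(d[1],d[0]), np.linalg.norm(w[0]-w[1]),(w[1]+w[2])/2)
```

```text
[[0.052, 0.0352], [0.0538, -0.031], [-0.0547, -0.0364], [-0.0566, 0.0324]] [-0.0014  0.0001] 0.1087 0.0662
[[0.0522, 0.0349], [0.054, -0.0307], [-0.0535, -0.036], [-0.0554, 0.0321]] [-0.0007  0.0001] 0.1076 0.0656
[[0.5155 0.0858]
 [0.5177 0.0026]
 [0.3935 0.0862]]
0.12194914671456104 -0.002904831916843366 0.08321859437352266 [0.45563887 0.04439594]
```

Run:
```python
from h import *
c=get_calibration("wrist");im=cv2.imread("pics/w5.png")[:,:,::-1]
m=cmask(im,"board")
for r in(130,150,175,200,220): 
    x=np.where(m[r,120:260])[0]+120; print(r,x.min(),x.max())
for col in(170,190,215): 
    y=np.where(m[90:260,col])[0]+90; print(col,y.min(),y.max())
for p in((.4556,.047,.022),(.4556,.044,.022)): print(proj(c,pts("board",p,0)).round(1).tolist())
```

```text
130 154 230
150 156 231
175 158 218
200 161 220
220 163 222
170 122 230
190 122 230
215 122 247
[[156.0, 122.3], [166.6, 227.4], [234.7, 227.7], [230.5, 122.7], [150.2, 121.7], [161.8, 231.2], [232.7, 231.5], [228.0, 122.2]]
[[158.6, 122.4], [169.1, 227.5], [237.2, 227.8], [233.1, 122.8], [153.0, 121.8], [164.4, 231.2], [235.2, 231.6], [230.8, 122.2]]
```

Emit:
move_arm([
  {"dx": 0.005,"dy": 0.03,"dz": 0,"ax": 0,"ay": 0,"az": -0.005},
  {"dx": 0.01,"dy": 0.06,"dz": 0,"ax": 0,"ay": 0,"az": -0.005},
  {"dx": 0.02,"dy": 0.09,"dz": 0,"ax": 0,"ay": 0,"az": -0.005},
  {"dx": 0.02,"dy": 0.104,"dz": -0.02,"ax": 0,"ay": 0,"az": -0.005},
  {"dx": 0.02,"dy": 0.104,"dz": -0.06,"ax": 0,"ay": 0,"az": -0.005},
  {"dx": 0.02,"dy": 0.104,"dz": -0.1,"ax": 0,"ay": 0,"az": -0.005},
  {"dx": 0.02,"dy": 0.104,"dz": -0.14,"ax": 0,"ay": 0,"az": -0.005},
  {"dx": 0.02,"dy": 0.104,"dz": -0.16,"ax": 0,"ay": 0,"az": -0.005},
  {"dx": 0.02,"dy": 0.104,"dz": -0.17,"ax": 0,"ay": 0,"az": -0.005},
  {"dx": 0.02,"dy": 0.104,"dz": -0.174,"ax": 0,"ay": 0,"az": -0.005},
  {"dx": 0.02,"dy": 0.104,"dz": -0.175,"ax": 0,"ay": 0,"az": -0.005},
  {"dx": 0.02,"dy": 0.104,"dz": -0.176,"ax": 0,"ay": 0,"az": -0.005},
  {"dx": 0.02,"dy": 0.104,"dz": -0.176,"ax": 0,"ay": 0,"az": -0.005},
  {"dx": 0.02,"dy": 0.104,"dz": -0.176,"ax": 0,"ay": 0,"az": -0.005},
])

```text
clock: 10.27
ee_pos: [0.458, 0.0454, 0.0199]
tool_rot: [-0.0, 1.0, 0.011, 0.001]
contact_force: [-0.3, 0.1, -1.9]
gripper_width: 0.0679
grasp_force: 30.0
```

Emit:
move_arm([
  {"dx": -0.0005,"dy": 0,"dz": -0.001,"ax": 0,"ay": 0,"az": 0},
  {"dx": -0.0005,"dy": 0,"dz": -0.002,"ax": 0,"ay": 0,"az": 0},
  {"dx": -0.0005,"dy": 0,"dz": -0.002,"ax": 0,"ay": 0,"az": 0},
])

```text
clock: 10.52
ee_pos: [0.4574, 0.0455, 0.0186]
tool_rot: [-0.0, 1.0, 0.011, 0.001]
contact_force: [-3.3, -1.4, 20.1]
gripper_width: 0.0678
grasp_force: 30.0
```

Emit:
move_arm([
  {"dx": 0,"dy": 0,"dz": 0,"ax": 0,"ay": 0,"az": 0},
  {"dx": 0,"dy": 0,"dz": 0,"ax": 0,"ay": 0,"az": 0},
  {"dx": 0,"dy": 0,"dz": 0,"ax": 0,"ay": 0,"az": 0},
  {"dx": 0,"dy": 0,"dz": 0.01,"ax": 0,"ay": 0,"az": 0},
  {"dx": 0,"dy": 0,"dz": 0.04,"ax": 0,"ay": 0,"az": 0},
  {"dx": 0,"dy": 0,"dz": 0.08,"ax": 0,"ay": 0,"az": 0},
  {"dx": 0,"dy": -0.02,"dz": 0.12,"ax": 0,"ay": 0,"az": 0},
  {"dx": 0,"dy": -0.05,"dz": 0.15,"ax": 0,"ay": 0,"az": 0},
  {"dx": 0,"dy": -0.09,"dz": 0.16,"ax": 0,"ay": 0,"az": 0},
  {"dx": 0,"dy": -0.13,"dz": 0.17,"ax": 0,"ay": 0,"az": -0.022},
  {"dx": 0,"dy": -0.17,"dz": 0.18,"ax": 0,"ay": 0,"az": -0.022},
  {"dx": 0,"dy": -0.195,"dz": 0.18,"ax": 0,"ay": 0,"az": -0.022},
  {"dx": 0,"dy": -0.195,"dz": 0.18,"ax": 0,"ay": 0,"az": -0.022},
  {"dx": 0,"dy": -0.195,"dz": 0.18,"ax": 0,"ay": 0,"az": -0.022},
], hand=0.08)

```text
clock: 11.68
ee_pos: [0.4561, -0.1508, 0.1973]
tool_rot: [0.0, 1.0, -0.002, 0.0]
contact_force: [-0.7, 0.3, -0.8]
gripper_width: 0.0799
grasp_force: 0.0
```

Run:
```python
from h import *
c,im=shot("wrist","w6.png"); o=get_obs();p=o["ee_pos"];print(p,yaw())
b,q=fit(c,im,"cream",[.456,-.15],.012);print(b,q,"PB0",fit(c,im,"plate",[.45,-.152],0,("cream",b,.012)))
print("pile",fit(c,im,"plate",[.4555,.0455,.02],.015),fit(c,im,"board",[.4556,.0455],0,("plate",(.4555,.0455,.02),.015)))
ct,it=shot("top","t6.png")
```

```text
[ 0.45581949 -0.14967195  0.19688436] -90.10145900954707
[ 0.4517 -0.1482] 0.931 PB0 (array([ 0.455 , -0.1493,  0.0323]), np.float64(0.86))
pile (array([0.4557, 0.047 , 0.0367]), np.float64(0.981)) (array([0.4557, 0.0483, 0.0201]), np.float64(0.87))
```

View pics/w6.png

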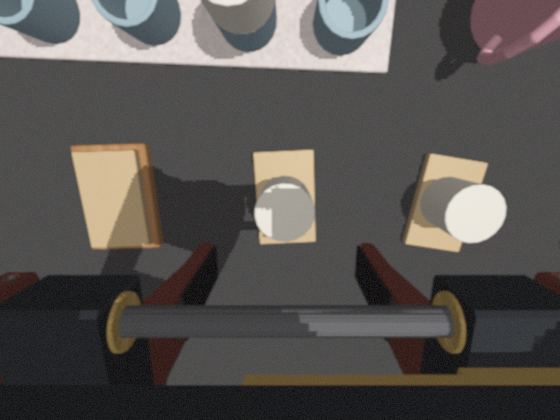

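Run:
```python
from h import *
c=get_calibration("wrist"); print(ray(c,(284.5,213),.072))
im=cv2.imread("pics/w6.png")[:,:,::-1]; g=cv2.cvtColor(im,cv2.COLOR_RGB2HSV)
for x in(284,): print([tuple(g[y,x]) for y in range(178,250,3)])
t=cv2.imread("pics/t6.png")[:,:,::-1]; ct=get_calibration("top")
print(fit(ct,t,"cream",[.452,-.148],.012),fit(ct,t,"cream",[.449,-.338],.012),fit(ct,t,"cream",[.6397,-.112],.068))
```

```text
[ 0.45178451 -0.14703688]
[(np.uint8(23), np.uint8(25), np.uint8(131)), (np.uint8(21), np.uint8(19), np.uint8(134)), (np.uint8(22), np.uint8(13), np.uint8(223)), (np.uint8(30), np.uint8(11), np.uint8(227)), (np.uint8(22), np.uint8(23), np.uint8(166)), (np.uint8(24), np.uint8(21), np.uint8(167)), (np.uint8(18), np.uint8(20), np.uint8(165)), (np.uint8(20), np.uint8(19), np.uint8(165)), (np.uint8(21), np.uint8(20), np.uint8(167)), (np.uint8(23), np.uint8(18), np.uint8(166)), (np.uint8(18), np.uint8(18), np.uint8(166)), (np.uint8(20), np.uint8(18), np.uint8(166)), (np.uint8(19), np.uint8(22), np.uint8(164)), (np.uint8(21), np.uint8(20), np.uint8(164)), (np.uint8(21), np.uint8(20), np.uint8(165)), (np.uint8(24), np.uint8(23), np.uint8(163)), (np.uint8(20), np.uint8(18), np.uint8(166)), (np.uint8(16), np.uint8(20), np.uint8(165)), (np.uint8(23), np.uint8(19), np.uint8(165)), (np.uint8(21), np.uint8(20), np.uint8(165)), (np.uint8(19), np.uint8(22), np.uint8(164)), (np.uint8(19), np.uint8(51), np.uint8(185)), (np.uint8(6), np.uint8(26), np.uint8(97)), (np.uint8(45), np.uint8(6), np.uint8(79))]
(array([ 0.4857, -0.1868]), np.float64(0.167)) (array([ 0.4509, -0.3388]), np.float64(0.927)) (array([ 0.6356, -0.1131]), np.float64(0.264))
```

Emit:
move_arm([
  {"dx": -0.0045,"dy": 0.001,"dz": -0.04,"ax": 0,"ay": 0,"az": 0},
  {"dx": -0.0045,"dy": 0.001,"dz": -0.08,"ax": 0,"ay": 0,"az": 0},
  {"dx": -0.0045,"dy": 0.001,"dz": -0.12,"ax": 0,"ay": 0,"az": 0},
  {"dx": -0.0045,"dy": 0.001,"dz": -0.15,"ax": 0,"ay": 0,"az": 0},
  {"dx": -0.0045,"dy": 0.001,"dz": -0.162,"ax": 0,"ay": 0,"az": 0},
  {"dx": -0.0045,"dy": 0.001,"dz": -0.1675,"ax": 0,"ay": 0,"az": 0},
  {"dx": -0.0045,"dy": 0.001,"dz": -0.1675,"ax": 0,"ay": 0,"az": 0},
  {"dx": -0.0045,"dy": 0.001,"dz": -0.1675,"ax": 0,"ay": 0,"az": 0},
], hand=0.086)

```text
clock: 12.45
ee_pos: [0.4522, -0.148, 0.0296]
tool_rot: [0.0, 1.0, 0.001, 0.0]
contact_force: [0.3, -0.1, 1.0]
gripper_width: 0.0861
grasp_force: 0.0
```

Emit:
move_arm([
  {"dx": 0,"dy": 0,"dz": 0,"ax": 0,"ay": 0,"az": 0},
  {"dx": 0,"dy": 0,"dz": 0,"ax": 0,"ay": 0,"az": 0},
  {"dx": 0,"dy": 0,"dz": 0,"ax": 0,"ay": 0,"az": 0},
  {"dx": 0,"dy": 0,"dz": 0,"ax": 0,"ay": 0,"az": 0},
  {"dx": 0,"dy": 0,"dz": 0,"ax": 0,"ay": 0,"az": 0},
  {"dx": 0,"dy": 0,"dz": 0,"ax": 0,"ay": 0,"az": 0},
], hand=0.05)

```text
clock: 12.95
ee_pos: [0.4523, -0.1489, 0.0299]
tool_rot: [0.0, 1.0, -0.0, 0.001]
contact_force: [-0.5, 0.5, 7.3]
gripper_width: 0.0603
grasp_force: 30.0
```

Emit:
move_arm([
  {"dx": 0,"dy": 0,"dz": 0.015,"ax": 0,"ay": 0,"az": 0},
  {"dx": 0,"dy": 0,"dz": 0.04,"ax": 0,"ay": 0,"az": 0},
  {"dx": 0,"dy": 0,"dz": 0.07,"ax": 0,"ay": 0,"az": 0},
  {"dx": 0,"dy": 0.01,"dz": 0.1,"ax": 0,"ay": 0,"az": 0},
  {"dx": 0.02,"dy": 0.03,"dz": 0.13,"ax": 0,"ay": 0,"az": 0},
  {"dx": 0.04,"dy": 0.06,"dz": 0.15,"ax": 0,"ay": 0,"az": 0},
  {"dx": 0.06,"dy": 0.09,"dz": 0.16,"ax": 0,"ay": 0,"az": 0},
  {"dx": 0.09,"dy": 0.115,"dz": 0.16,"ax": 0,"ay": 0,"az": 0},
  {"dx": 0.108,"dy": 0.132,"dz": 0.16,"ax": 0,"ay": 0,"az": 0},
  {"dx": 0.108,"dy": 0.132,"dz": 0.16,"ax": 0,"ay": 0,"az": 0},
  {"dx": 0.108,"dy": 0.132,"dz": 0.16,"ax": 0,"ay": 0,"az": 0},
])

```text
clock: 13.87
ee_pos: [0.5599, -0.0158, 0.1888]
tool_rot: [0.0, 1.0, 0.001, -0.0]
contact_force: [-0.5, -0.4, -2.2]
gripper_width: 0.0606
grasp_force: 30.0
```

```bash
cat > rim.py <<'E'
# rim of a blue cup: inner+outer rim edges matched by gradient against projected circles
from h import *
def rim(cal,im,p,h=.068):
    g=cv2.GaussianBlur(cmask(im,"blue").astype(float),(0,0),.8)
    t=np.linspace(0,2*np.pi,120,endpoint=False)
    def prof(x,y,r):
        q=proj(cal,np.c_[x+r*np.cos(t),y+r*np.sin(t),np.full(120,h)]).astype(np.float32)
        return cv2.remap(g,q[:,:1],q[:,1:],cv2.INTER_LINEAR)[:,0]
    # brightest blue-ish band outside minus just outside; only rim silhouettes
    f=lambda d:-(prof(d[0],d[1],.0285).sum()-prof(d[0],d[1],.0325).sum())
    best=min(((f((p[0]+a,p[1]+b)),p[0]+a,p[1]+b) for a in np.arange(-.008,.0081,.0005) for b in np.arange(-.008,.0081,.0005)))
    return np.round(best,4)
if __name__=="__main__":
    import sys
    c,im=shot("wrist"); o=get_obs(); print(o["ee_pos"].round(4),o["contact_force"].round(1))
    for a in sys.argv[1:]:
        p=[float(v) for v in a.split(",")]; print(rim(c,im,p),fit(c,im,"blue",p,.008))
E
python3 rim.py .646,-.016
python3 - <<'E'
from rim import *
im=cv2.imread("pics/w3.png")[:,:,::-1]
c,i2=shot("wrist","w7.png")
m=cmask(i2,"blue")
u=proj(c,[[.646,-.016,.068]])[0].round().astype(int);print(u)
r=m[:,u[0]-2:u[0]+3].max(1); print("rows",np.where(r[u[1]-50:u[1]+50])[0]+u[1]-50)
r=m[u[1]-2:u[1]+3].max(0); print("cols",np.where(r[u[0]-50:u[0]+50])[0]+u[0]-50)
print(proj(c,[[.676,-.016,.068],[.616,-.016,.068],[.646,.014,.068],[.646,-.046,.068]]).round(1))
E
```

```text
[ 0.5589 -0.0165  0.1886] [-0.   0.5 -2.1]
[-7.81004e+01  6.45500e-01 -1.45000e-02] (array([ 0.6451, -0.0142]), np.float64(0.921))
[286 115]
rows [ 80  81  82  83  84  85  86  87  88  89  90  91  92  93  94  95  96  97
  98  99 100 101 102 103 104 105 106 107 108 109 110 111 112 113 114 115
 116 117 118 119 120 121 122 123 124 125 126 127 128 129 130 131 132 133
 134 135 136 137 138 139 140 141 142 143 144 145 146 147]
cols [252 253 254 255 256 257 258 259 260 261 262 263 264 265 266 267 268 269
 270 271 272 273 274 275 276 277 278 279 280 281 282 283 284 285 286 287
 288 289 290 291 292 293 294 295 296 297 298 299 300 301 302 303 304 305
 306 307 308 309 310 311 312 313 314 315 316 317]
[[286.   77.8]
 [285.9 149.1]
 [252.1 114.5]
 [319.8 114.5]]
```

Emit:
move_arm([
  {"dx": 0.03,"dy": 0.001,"dz": 0,"ax": 0,"ay": 0,"az": 0},
  {"dx": 0.065,"dy": 0.001,"dz": 0,"ax": 0,"ay": 0,"az": 0},
  {"dx": 0.0865,"dy": 0.001,"dz": -0.01,"ax": 0,"ay": 0,"az": 0},
  {"dx": 0.0865,"dy": 0.001,"dz": -0.04,"ax": 0,"ay": 0,"az": 0},
  {"dx": 0.0865,"dy": 0.001,"dz": -0.07,"ax": 0,"ay": 0,"az": 0},
  {"dx": 0.0865,"dy": 0.001,"dz": -0.09,"ax": 0,"ay": 0,"az": 0},
  {"dx": 0.0865,"dy": 0.001,"dz": -0.097,"ax": 0,"ay": 0,"az": 0},
  {"dx": 0.0865,"dy": 0.001,"dz": -0.099,"ax": 0,"ay": 0,"az": 0},
  {"dx": 0.0865,"dy": 0.001,"dz": -0.1,"ax": 0,"ay": 0,"az": 0},
  {"dx": 0.0865,"dy": 0.001,"dz": -0.101,"ax": 0,"ay": 0,"az": 0},
  {"dx": 0.0865,"dy": 0.001,"dz": -0.102,"ax": 0,"ay": 0,"az": 0},
  {"dx": 0.0865,"dy": 0.001,"dz": -0.102,"ax": 0,"ay": 0,"az": 0},
  {"dx": 0.0865,"dy": 0.001,"dz": -0.102,"ax": 0,"ay": 0,"az": 0},
])

```text
clock: 15.05
ee_pos: [0.6469, -0.0156, 0.0882]
tool_rot: [0.0, 1.0, -0.0, 0.001]
contact_force: [-0.4, -1.2, -1.0]
gripper_width: 0.0602
grasp_force: 30.0
```

Emit:
move_arm([
  {"dx": 0,"dy": 0,"dz": -0.001,"ax": 0,"ay": 0,"az": 0},
  {"dx": 0,"dy": 0,"dz": -0.002,"ax": 0,"ay": 0,"az": 0},
  {"dx": 0,"dy": 0,"dz": -0.002,"ax": 0,"ay": 0,"az": 0},
])

```text
clock: 15.3
ee_pos: [0.6467, -0.0156, 0.086]
tool_rot: [0.0, 1.0, -0.0, 0.0]
contact_force: [-1.8, 0.6, 4.6]
gripper_width: 0.0601
grasp_force: 30.0
```

Emit:
move_arm([
  {"dx": 0,"dy": 0,"dz": 0,"ax": 0,"ay": 0,"az": 0},
  {"dx": 0,"dy": 0,"dz": 0,"ax": 0,"ay": 0,"az": 0},
  {"dx": 0,"dy": 0,"dz": 0,"ax": 0,"ay": 0,"az": 0},
  {"dx": 0,"dy": 0,"dz": 0,"ax": 0,"ay": 0,"az": 0},
  {"dx": 0,"dy": 0,"dz": 0.02,"ax": 0,"ay": 0,"az": 0},
  {"dx": 0,"dy": 0,"dz": 0.06,"ax": 0,"ay": 0,"az": 0},
  {"dx": 0,"dy": 0,"dz": 0.1,"ax": 0,"ay": 0,"az": 0},
  {"dx": -0.03,"dy": 0,"dz": 0.12,"ax": 0,"ay": 0,"az": 0},
  {"dx": -0.07,"dy": -0.01,"dz": 0.12,"ax": 0,"ay": 0,"az": 0},
  {"dx": -0.1,"dy": -0.03,"dz": 0.12,"ax": 0,"ay": 0,"az": 0},
  {"dx": -0.195,"dy": -0.322,"dz": 0.12,"ax": 0,"ay": 0,"az": 0},
  {"dx": -0.195,"dy": -0.322,"dz": 0.12,"ax": 0,"ay": 0,"az": 0},
  {"dx": -0.195,"dy": -0.322,"dz": 0.12,"ax": 0,"ay": 0,"az": 0},
  {"dx": -0.195,"dy": -0.322,"dz": 0.12,"ax": 0,"ay": 0,"az": 0},
  {"dx": -0.195,"dy": -0.322,"dz": 0.12,"ax": 0,"ay": 0,"az": 0},
  {"dx": -0.195,"dy": -0.322,"dz": 0.12,"ax": 0,"ay": 0,"az": 0},
  {"dx": -0.195,"dy": -0.322,"dz": 0.12,"ax": 0,"ay": 0,"az": 0},
  {"dx": -0.195,"dy": -0.322,"dz": 0.12,"ax": 0,"ay": 0,"az": 0},
  {"dx": -0.195,"dy": -0.322,"dz": 0.12,"ax": 0,"ay": 0,"az": 0},
  {"dx": -0.195,"dy": -0.322,"dz": 0.12,"ax": 0,"ay": 0,"az": 0},
], hand=0.076)

```text
clock: 16.97
ee_pos: [0.4508, -0.3381, 0.2049]
tool_rot: [-0.0, 1.0, -0.001, -0.0]
contact_force: [0.6, 0.2, 0.2]
gripper_width: 0.0758
grasp_force: 0.0
```

Run:
```python
from h import *
c,im=shot("wrist","w8.png"); o=get_obs();p=o["ee_pos"];print(p,yaw(),o["clock"])
b,q=fit(c,im,"cream",[.4495,-.338],.012);print(b,q,"PD0",fit(c,im,"plate",[.446,-.337,-.165],0,("cream",b,.012)))
print("PB0",fit(c,im,"plate",[.453,-.15,0.03],0))
t=shot("top","t8.png")
```

```text
[ 0.45117531 -0.33713937  0.20491049] -90.05614021783603 17.0167
[ 0.4504 -0.3364] 0.934 PD0 (array([ 0.4478, -0.3381, -0.1569]), np.float64(0.715))
PB0 (array([ 0.4546, -0.1492,  0.044 ]), np.float64(0.975))
```

View pics/t8.png

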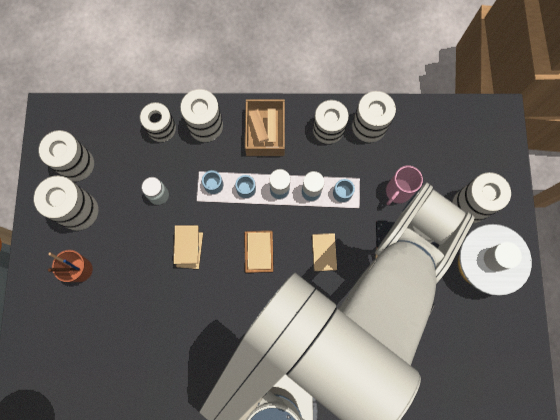

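Both pairs stand at (280,183) and (313,186), and the first plate lies on the board at (259,251). Next is cup D.

Emit:
move_arm([
  {"dx": -0.001,"dy": 0,"dz": -0.04,"ax": 0,"ay": 0,"az": 0},
  {"dx": -0.001,"dy": 0,"dz": -0.08,"ax": 0,"ay": 0,"az": 0},
  {"dx": -0.001,"dy": 0,"dz": -0.12,"ax": 0,"ay": 0,"az": 0},
  {"dx": -0.001,"dy": 0,"dz": -0.15,"ax": 0,"ay": 0,"az": 0},
  {"dx": -0.001,"dy": 0,"dz": -0.168,"ax": 0,"ay": 0,"az": 0},
  {"dx": -0.001,"dy": 0,"dz": -0.176,"ax": 0,"ay": 0,"az": 0},
  {"dx": -0.001,"dy": 0,"dz": -0.176,"ax": 0,"ay": 0,"az": 0},
  {"dx": -0.001,"dy": 0,"dz": -0.176,"ax": 0,"ay": 0,"az": 0},
], hand=0.086)

```text
clock: 17.73
ee_pos: [0.4511, -0.337, 0.0297]
tool_rot: [0.0, 1.0, 0.001, 0.0]
contact_force: [0.3, -0.2, 0.3]
gripper_width: 0.0858
grasp_force: 0.0
```

Emit:
move_arm([
  {"dx": 0,"dy": 0,"dz": 0,"ax": 0,"ay": 0,"az": 0},
  {"dx": 0,"dy": 0,"dz": 0,"ax": 0,"ay": 0,"az": 0},
  {"dx": 0,"dy": 0,"dz": 0,"ax": 0,"ay": 0,"az": 0},
  {"dx": 0,"dy": 0,"dz": 0,"ax": 0,"ay": 0,"az": 0},
  {"dx": 0,"dy": 0,"dz": 0,"ax": 0,"ay": 0,"az": 0},
  {"dx": 0,"dy": 0,"dz": 0,"ax": 0,"ay": 0,"az": 0},
], hand=0.05)

```text
clock: 18.23
ee_pos: [0.4508, -0.338, 0.0301]
tool_rot: [0.0, 1.0, -0.0, 0.001]
contact_force: [-0.9, 1.5, 6.7]
gripper_width: 0.0603
grasp_force: 30.0
```

Emit:
move_arm([
  {"dx": 0,"dy": 0,"dz": 0.015,"ax": 0,"ay": 0,"az": 0},
  {"dx": 0,"dy": 0,"dz": 0.04,"ax": 0,"ay": 0,"az": 0},
  {"dx": 0,"dy": 0,"dz": 0.07,"ax": 0,"ay": 0,"az": 0},
  {"dx": 0,"dy": 0.01,"dz": 0.1,"ax": 0,"ay": 0,"az": 0},
  {"dx": 0.02,"dy": 0.03,"dz": 0.13,"ax": 0,"ay": 0,"az": 0},
  {"dx": 0.04,"dy": 0.06,"dz": 0.15,"ax": 0,"ay": 0,"az": 0},
  {"dx": 0.06,"dy": 0.09,"dz": 0.16,"ax": 0,"ay": 0,"az": 0},
  {"dx": 0.09,"dy": 0.115,"dz": 0.16,"ax": 0,"ay": 0,"az": 0},
  {"dx": 0.1,"dy": 0.13,"dz": 0.16,"ax": 0,"ay": 0,"az": 0},
  {"dx": 0.1,"dy": 0.13,"dz": 0.16,"ax": 0,"ay": 0,"az": 0},
  {"dx": 0.1,"dy": 0.13,"dz": 0.16,"ax": 0,"ay": 0,"az": 0},
])

```text
clock: 19.15
ee_pos: [0.5502, -0.2068, 0.1889]
tool_rot: [-0.0, 1.0, 0.001, -0.0]
contact_force: [-0.6, 0.4, -1.9]
gripper_width: 0.0603
grasp_force: 30.0
```

```bash
cat > rc.py <<'E'
from rim import *
import sys
x,y=map(float,sys.argv[1:3])
c,i2=shot("wrist"); o=get_obs(); print(o["ee_pos"].round(4),rim(c,i2,(x,y)),fit(c,i2,"blue",(x,y),.008))
m=cmask(i2,"blue"); u=proj(c,[[x,y,.068]])[0].round().astype(int)
r=np.where(m[u[1]-50:u[1]+50,u[0]-2:u[0]+3].max(1))[0]+u[1]-50; k=np.where(m[u[1]-2:u[1]+3,u[0]-50:u[0]+50].max(0))[0]+u[0]-50
q=proj(c,[[x+.03,y,.068],[x-.03,y,.068],[x,y+.03,.068],[x,y-.03,.068]]).round(1)
print("rows",r.min(),r.max(),q[:2,1],"cols",k.min(),k.max(),q[2:,0])
print("est",x-((r.min()+r.max())/2-q[:2,1].mean())*.06/(q[1,1]-q[0,1]), y-((k.min()+k.max())/2-q[2:,0].mean())*.06/(q[3,0]-q[2,0]))
E
python3 rc.py .636 -.208
```

```text
[ 0.5496 -0.2075  0.1888] [-81.688    0.636   -0.2075] (array([ 0.635 , -0.2075]), np.float64(0.926))
rows 82 149 [ 79.7 150.7] cols 255 320 [254.3 321.8]
est 0.6357464788732394 -0.2075111111111111
```

Emit:
move_arm([
  {"dx": 0.03,"dy": -0.0005,"dz": 0,"ax": 0,"ay": 0,"az": 0},
  {"dx": 0.065,"dy": -0.0005,"dz": 0,"ax": 0,"ay": 0,"az": 0},
  {"dx": 0.0865,"dy": -0.0005,"dz": -0.01,"ax": 0,"ay": 0,"az": 0},
  {"dx": 0.0865,"dy": -0.0005,"dz": -0.04,"ax": 0,"ay": 0,"az": 0},
  {"dx": 0.0865,"dy": -0.0005,"dz": -0.07,"ax": 0,"ay": 0,"az": 0},
  {"dx": 0.0865,"dy": -0.0005,"dz": -0.09,"ax": 0,"ay": 0,"az": 0},
  {"dx": 0.0865,"dy": -0.0005,"dz": -0.098,"ax": 0,"ay": 0,"az": 0},
  {"dx": 0.0865,"dy": -0.0005,"dz": -0.1,"ax": 0,"ay": 0,"az": 0},
  {"dx": 0.0865,"dy": -0.0005,"dz": -0.101,"ax": 0,"ay": 0,"az": 0},
  {"dx": 0.0865,"dy": -0.0005,"dz": -0.102,"ax": 0,"ay": 0,"az": 0},
  {"dx": 0.0865,"dy": -0.0005,"dz": -0.103,"ax": 0,"ay": 0,"az": 0},
  {"dx": 0.0865,"dy": -0.0005,"dz": -0.104,"ax": 0,"ay": 0,"az": 0},
  {"dx": 0.0865,"dy": -0.0005,"dz": -0.104,"ax": 0,"ay": 0,"az": 0},
  {"dx": 0.0865,"dy": -0.0005,"dz": -0.104,"ax": 0,"ay": 0,"az": 0},
])

```text
clock: 20.37
ee_pos: [0.6374, -0.2083, 0.0862]
tool_rot: [0.0, 1.0, -0.0, 0.001]
contact_force: [-0.3, -0.9, 1.6]
gripper_width: 0.0607
grasp_force: 30.0
```

Emit:
move_arm([
  {"dx": 0,"dy": 0,"dz": -0.0005,"ax": 0,"ay": 0,"az": 0},
  {"dx": 0,"dy": 0,"dz": 0,"ax": 0,"ay": 0,"az": 0},
  {"dx": 0,"dy": 0,"dz": 0,"ax": 0,"ay": 0,"az": 0},
  {"dx": 0,"dy": 0,"dz": 0,"ax": 0,"ay": 0,"az": 0},
  {"dx": 0,"dy": 0,"dz": 0.02,"ax": 0,"ay": 0,"az": 0},
  {"dx": 0,"dy": 0,"dz": 0.06,"ax": 0,"ay": 0,"az": 0},
  {"dx": 0,"dy": 0,"dz": 0.1,"ax": 0,"ay": 0,"az": 0},
  {"dx": -0.03,"dy": 0,"dz": 0.12,"ax": 0,"ay": 0,"az": 0},
  {"dx": -0.07,"dy": -0.01,"dz": 0.12,"ax": 0,"ay": 0,"az": 0},
  {"dx": -0.1,"dy": -0.03,"dz": 0.12,"ax": 0,"ay": 0,"az": 0},
  {"dx": -0.19,"dy": -0.129,"dz": 0.12,"ax": 0,"ay": 0,"az": -0.16},
  {"dx": -0.19,"dy": -0.129,"dz": 0.12,"ax": 0,"ay": 0,"az": -0.16},
  {"dx": -0.19,"dy": -0.129,"dz": 0.12,"ax": 0,"ay": 0,"az": -0.16},
  {"dx": -0.19,"dy": -0.129,"dz": 0.12,"ax": 0,"ay": 0,"az": -0.16},
  {"dx": -0.19,"dy": -0.129,"dz": 0.12,"ax": 0,"ay": 0,"az": -0.16},
  {"dx": -0.19,"dy": -0.129,"dz": 0.12,"ax": 0,"ay": 0,"az": -0.16},
], hand=0.076)

```text
clock: 21.7
ee_pos: [0.4469, -0.3372, 0.2053]
tool_rot: [-0.0, 0.997, -0.081, 0.0]
contact_force: [0.1, -0.3, 0.7]
gripper_width: 0.076
grasp_force: 0.0
```

Run:
```python
from h import *
c,im=shot("wrist","w9.png"); o=get_obs();p=o["ee_pos"];print(p,yaw(),o["clock"])
print("PD0",fit(c,im,"plate",[.447,-.3375,-.16],0),"PB0",fit(c,im,"plate",[.4546,-.1492,0.04],0))
```

```text
[ 0.44751143 -0.33661743  0.20521138] -99.18273685133968 21.75
PD0 (array([ 0.4467, -0.3376, -0.1554]), np.float64(0.956)) PB0 (array([ 0.4547, -0.1491,  0.0446]), np.float64(0.977))
```

Emit:
move_arm([
  {"dx": 0,"dy": -0.001,"dz": -0.04,"ax": 0,"ay": 0,"az": 0.005},
  {"dx": 0,"dy": -0.001,"dz": -0.08,"ax": 0,"ay": 0,"az": 0.005},
  {"dx": 0,"dy": -0.001,"dz": -0.12,"ax": 0,"ay": 0,"az": 0.005},
  {"dx": 0,"dy": -0.001,"dz": -0.16,"ax": 0,"ay": 0,"az": 0.005},
  {"dx": 0,"dy": -0.001,"dz": -0.185,"ax": 0,"ay": 0,"az": 0.005},
  {"dx": 0,"dy": -0.001,"dz": -0.196,"ax": 0,"ay": 0,"az": 0.005},
  {"dx": 0,"dy": -0.001,"dz": -0.201,"ax": 0,"ay": 0,"az": 0.005},
  {"dx": 0,"dy": -0.001,"dz": -0.201,"ax": 0,"ay": 0,"az": 0.005},
  {"dx": 0,"dy": -0.001,"dz": -0.201,"ax": 0,"ay": 0,"az": 0.005},
], hand=0.086)

```text
clock: 22.5
ee_pos: [0.4482, -0.3383, 0.0053]
tool_rot: [0.001, 0.997, -0.077, 0.001]
contact_force: [0.6, -0.5, -0.5]
gripper_width: 0.0862
grasp_force: 0.0
```

Emit:
move_arm([
  {"dx": 0,"dy": 0,"dz": 0,"ax": 0,"ay": 0,"az": 0},
  {"dx": 0,"dy": 0,"dz": 0,"ax": 0,"ay": 0,"az": 0},
  {"dx": 0,"dy": 0,"dz": 0,"ax": 0,"ay": 0,"az": 0},
  {"dx": 0,"dy": 0,"dz": 0,"ax": 0,"ay": 0,"az": 0},
  {"dx": 0,"dy": 0,"dz": 0,"ax": 0,"ay": 0,"az": 0},
], hand=0.06)

```text
clock: 22.92
ee_pos: [0.4475, -0.3387, 0.0054]
tool_rot: [0.001, 0.997, -0.078, 0.001]
contact_force: [-1.5, 0.9, 7.0]
gripper_width: 0.0675
grasp_force: 30.0
```

Emit:
move_arm([
  {"dx": 0,"dy": 0,"dz": 0.01,"ax": 0,"ay": 0,"az": 0},
  {"dx": 0,"dy": 0,"dz": 0.04,"ax": 0,"ay": 0,"az": 0},
  {"dx": 0,"dy": 0,"dz": 0.08,"ax": 0,"ay": 0,"az": 0},
  {"dx": 0,"dy": 0.02,"dz": 0.12,"ax": 0,"ay": 0,"az": 0.05},
  {"dx": 0,"dy": 0.05,"dz": 0.15,"ax": 0,"ay": 0,"az": 0.1},
  {"dx": 0,"dy": 0.09,"dz": 0.17,"ax": 0,"ay": 0,"az": 0.177},
  {"dx": 0,"dy": 0.13,"dz": 0.19,"ax": 0,"ay": 0,"az": 0.177},
  {"dx": -0.01,"dy": 0.17,"dz": 0.19,"ax": 0,"ay": 0,"az": 0.177},
  {"dx": -0.01,"dy": 0.21,"dz": 0.19,"ax": 0,"ay": 0,"az": 0.177},
  {"dx": -0.01,"dy": 0.25,"dz": 0.19,"ax": 0,"ay": 0,"az": 0.177},
  {"dx": -0.01,"dy": 0.27,"dz": 0.19,"ax": 0,"ay": 0,"az": 0.177},
  {"dx": -0.01,"dy": 0.28,"dz": 0.19,"ax": 0,"ay": 0,"az": 0.177},
  {"dx": -0.01,"dy": 0.28,"dz": 0.19,"ax": 0,"ay": 0,"az": 0.177},
  {"dx": -0.01,"dy": 0.28,"dz": 0.19,"ax": 0,"ay": 0,"az": 0.177},
])

```text
clock: 24.08
ee_pos: [0.4369, -0.0583, 0.1945]
tool_rot: [0.0, 1.0, 0.012, 0.0]
contact_force: [-0.1, -0.8, -1.8]
gripper_width: 0.0677
grasp_force: 30.0
```

```bash
cat > pile.py <<'E'
# from the view pose: mask extents of held plate and of the pile's top plate
from h import *
import sys
zt=float(sys.argv[1]); hb=float(sys.argv[2])   # pile top height; held-plate bottom minus TCP
c,im=shot("wrist",sys.argv[3]); o=get_obs();p=o["ee_pos"];print(p.round(4),yaw().round(2),o["contact_force"].round(1),o["clock"])
m=cmask(im,"plate")
hc=(p[0],p[1],.022)
a=fit(c,im,"plate",[.4557,.046,.022],zt-.012,("plate",hc,p[2]+hb)); print("pile",a)
print("board",fit(c,im,"board",[.4556,.046,.022],0,("plate",a[0],zt-.012)))
for u in(265,285,305):
    r=np.where(m[140:300,u])[0]+140; r2=np.where(m[335:375,u])[0]+335
    print("held col",u,r.min(), r2.max() if len(r2) else None)
for v in(185,215): r=np.where(m[v,212:365])[0]+212; print("held row",v,r.min(),r.max())
for v in(135,150,162): r=np.where(m[v,120:250])[0]+120; print("pile row",v,r.min(),r.max())
e=[ray(c,(285.5,np.where(m[140:300,285])[0].min()+140),p[2]+hb+.012)-p[:2]]; r2=np.where(m[335:375,285])[0]+335
if len(r2): e.append(ray(c,(285.5,r2.max()+1),p[2]+hb+.012)-p[:2])
print("held ends rel TCP",np.round(e,4))
E
python3 pile.py .027 -.005 w10.png
```

```text
[ 0.437  -0.0588  0.1944] -88.75 [ 0.4 -0.2 -2.2] 24.1333
pile (array([0.4558, 0.0458, 0.0389]), np.float64(0.985))
board (array([0.4555, 0.0467, 0.0197]), np.float64(0.539))
held col 265 166 374
held col 285 167 374
held col 305 167 374
held row 185 212 364
held row 215 212 364
pile row 135 153 221
pile row 150 157 222
pile row 162 159 233
held ends rel TCP [[ 0.0542  0.0025]
 [-0.0731 -0.0004]]
```

View pics/w10.png

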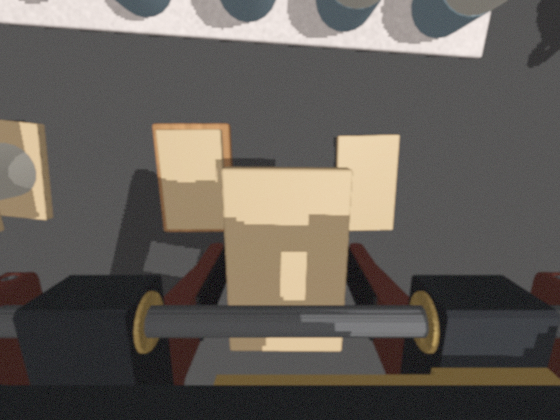

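The pile plate at (192,177) sits on the board with an even margin, and the held plate is well centred (rows 167 to 351). I'll place it at the same TCP pose as the first plate.

Emit:
move_arm([
  {"dx": 0.005,"dy": 0.03,"dz": 0,"ax": 0,"ay": 0,"az": 0},
  {"dx": 0.01,"dy": 0.06,"dz": 0,"ax": 0,"ay": 0,"az": 0},
  {"dx": 0.019,"dy": 0.09,"dz": 0,"ax": 0,"ay": 0,"az": 0},
  {"dx": 0.019,"dy": 0.1035,"dz": -0.02,"ax": 0,"ay": 0,"az": 0},
  {"dx": 0.019,"dy": 0.1035,"dz": -0.06,"ax": 0,"ay": 0,"az": 0},
  {"dx": 0.019,"dy": 0.1035,"dz": -0.1,"ax": 0,"ay": 0,"az": 0},
  {"dx": 0.019,"dy": 0.1035,"dz": -0.13,"ax": 0,"ay": 0,"az": 0},
  {"dx": 0.019,"dy": 0.1035,"dz": -0.15,"ax": 0,"ay": 0,"az": 0},
  {"dx": 0.019,"dy": 0.1035,"dz": -0.157,"ax": 0,"ay": 0,"az": 0},
  {"dx": 0.019,"dy": 0.1035,"dz": -0.16,"ax": 0,"ay": 0,"az": 0},
  {"dx": 0.019,"dy": 0.1035,"dz": -0.161,"ax": 0,"ay": 0,"az": 0},
  {"dx": 0.019,"dy": 0.1035,"dz": -0.162,"ax": 0,"ay": 0,"az": 0},
  {"dx": 0.019,"dy": 0.1035,"dz": -0.162,"ax": 0,"ay": 0,"az": 0},
  {"dx": 0.019,"dy": 0.1035,"dz": -0.162,"ax": 0,"ay": 0,"az": 0},
])

```text
clock: 25.3
ee_pos: [0.4568, 0.0453, 0.0333]
tool_rot: [-0.0, 1.0, 0.011, 0.001]
contact_force: [-0.6, 0.7, -1.9]
gripper_width: 0.0676
grasp_force: 30.0
```

Emit:
move_arm([
  {"dx": 0,"dy": 0,"dz": -0.001,"ax": 0,"ay": 0,"az": 0},
  {"dx": 0,"dy": 0,"dz": -0.0015,"ax": 0,"ay": 0,"az": 0},
  {"dx": 0,"dy": 0,"dz": -0.0015,"ax": 0,"ay": 0,"az": 0},
])

```text
clock: 25.55
ee_pos: [0.4567, 0.0454, 0.0324]
tool_rot: [0.0, 1.0, 0.011, 0.001]
contact_force: [-2.9, -2.0, 17.4]
gripper_width: 0.0676
grasp_force: 30.0
```

Emit:
move_arm([
  {"dx": 0,"dy": 0,"dz": 0,"ax": 0,"ay": 0,"az": 0},
  {"dx": 0,"dy": 0,"dz": 0,"ax": 0,"ay": 0,"az": 0},
  {"dx": 0,"dy": 0,"dz": 0,"ax": 0,"ay": 0,"az": 0},
  {"dx": 0,"dy": 0,"dz": 0.01,"ax": 0,"ay": 0,"az": 0},
  {"dx": 0,"dy": 0,"dz": 0.04,"ax": 0,"ay": 0,"az": 0},
  {"dx": 0,"dy": 0,"dz": 0.08,"ax": 0,"ay": 0,"az": 0},
  {"dx": 0,"dy": -0.02,"dz": 0.12,"ax": 0,"ay": 0,"az": 0},
  {"dx": 0,"dy": -0.05,"dz": 0.15,"ax": 0,"ay": 0,"az": 0},
  {"dx": 0,"dy": -0.09,"dz": 0.16,"ax": 0,"ay": 0,"az": 0},
  {"dx": -0.001,"dy": -0.13,"dz": 0.17,"ax": 0,"ay": 0,"az": 0.01},
  {"dx": -0.001,"dy": -0.17,"dz": 0.17,"ax": 0,"ay": 0,"az": 0.01},
  {"dx": -0.001,"dy": -0.195,"dz": 0.17,"ax": 0,"ay": 0,"az": 0.01},
  {"dx": -0.001,"dy": -0.195,"dz": 0.17,"ax": 0,"ay": 0,"az": 0.01},
  {"dx": -0.001,"dy": -0.195,"dz": 0.17,"ax": 0,"ay": 0,"az": 0.01},
], hand=0.08)

```text
clock: 26.72
ee_pos: [0.4545, -0.1507, 0.2012]
tool_rot: [-0.0, 1.0, 0.014, 0.0]
contact_force: [-0.9, 0.9, -0.1]
gripper_width: 0.0802
grasp_force: 0.0
```

Run:
```python
from h import *
c,im=shot("wrist","w11.png"); o=get_obs();p=o["ee_pos"];print(p,yaw(),o["clock"])
print("PB0",fit(c,im,"plate",[.4546,-.1492,0.04],0),"pile",fit(c,im,"plate",[.4557,.046,.022],.027))
print("board",fit(c,im,"board",[.4556,.0455,.02],0,("plate",(.4557,.046,.03),.027)))
```

```text
[ 0.45439278 -0.14969345  0.20094595] -88.2649785055273 26.7667
PB0 (array([ 0.4541, -0.1496,  0.0391]), np.float64(0.953)) pile (array([0.4553, 0.0459, 0.0254]), np.float64(0.937))
board (array([0.4548, 0.0489, 0.0308]), np.float64(0.868))
```

Emit:
move_arm([
  {"dx": -0.0005,"dy": 0,"dz": -0.04,"ax": 0,"ay": 0,"az": 0.005},
  {"dx": -0.0005,"dy": 0,"dz": -0.08,"ax": 0,"ay": 0,"az": 0.005},
  {"dx": -0.0005,"dy": 0,"dz": -0.12,"ax": 0,"ay": 0,"az": 0.005},
  {"dx": -0.0005,"dy": 0,"dz": -0.16,"ax": 0,"ay": 0,"az": 0.005},
  {"dx": -0.0005,"dy": 0,"dz": -0.185,"ax": 0,"ay": 0,"az": 0.005},
  {"dx": -0.0005,"dy": 0,"dz": -0.193,"ax": 0,"ay": 0,"az": 0.005},
  {"dx": -0.0005,"dy": 0,"dz": -0.197,"ax": 0,"ay": 0,"az": 0.005},
  {"dx": -0.0005,"dy": 0,"dz": -0.197,"ax": 0,"ay": 0,"az": 0.005},
  {"dx": -0.0005,"dy": 0,"dz": -0.197,"ax": 0,"ay": 0,"az": 0.005},
], hand=0.086)

```text
clock: 27.52
ee_pos: [0.4554, -0.1495, 0.005]
tool_rot: [0.0, 1.0, 0.019, 0.001]
contact_force: [1.0, -0.1, 0.7]
gripper_width: 0.0861
grasp_force: 0.0
```

Emit:
move_arm([
  {"dx": 0,"dy": 0,"dz": 0,"ax": 0,"ay": 0,"az": 0},
  {"dx": 0,"dy": 0,"dz": 0,"ax": 0,"ay": 0,"az": 0},
  {"dx": 0,"dy": 0,"dz": 0,"ax": 0,"ay": 0,"az": 0},
  {"dx": 0,"dy": 0,"dz": 0,"ax": 0,"ay": 0,"az": 0},
  {"dx": 0,"dy": 0,"dz": 0,"ax": 0,"ay": 0,"az": 0},
], hand=0.06)

```text
clock: 27.93
ee_pos: [0.4551, -0.1499, 0.0048]
tool_rot: [0.0, 1.0, 0.018, 0.001]
contact_force: [-1.1, 1.1, 8.6]
gripper_width: 0.0675
grasp_force: 30.0
```

Emit:
move_arm([
  {"dx": 0,"dy": 0,"dz": 0.01,"ax": 0,"ay": 0,"az": 0},
  {"dx": 0,"dy": 0,"dz": 0.04,"ax": 0,"ay": 0,"az": 0},
  {"dx": 0,"dy": 0,"dz": 0.08,"ax": 0,"ay": 0,"az": 0},
  {"dx": 0,"dy": 0.01,"dz": 0.12,"ax": 0,"ay": 0,"az": -0.017},
  {"dx": 0,"dy": 0.03,"dz": 0.15,"ax": 0,"ay": 0,"az": -0.017},
  {"dx": -0.01,"dy": 0.06,"dz": 0.17,"ax": 0,"ay": 0,"az": -0.017},
  {"dx": -0.017,"dy": 0.08,"dz": 0.19,"ax": 0,"ay": 0,"az": -0.017},
  {"dx": -0.017,"dy": 0.091,"dz": 0.19,"ax": 0,"ay": 0,"az": -0.017},
  {"dx": -0.017,"dy": 0.091,"dz": 0.19,"ax": 0,"ay": 0,"az": -0.017},
  {"dx": -0.017,"dy": 0.091,"dz": 0.19,"ax": 0,"ay": 0,"az": -0.017},
])

```text
clock: 28.77
ee_pos: [0.4372, -0.0585, 0.1935]
tool_rot: [0.0, 1.0, 0.011, 0.0]
contact_force: [-0.4, -0.2, -1.7]
gripper_width: 0.0676
grasp_force: 30.0
```

```bash
python3 pile.py .039 -.005 w12.png
python3 - <<'E'
import cv2,numpy as np
for f in("w5","w10","w12"):
    g=cv2.cvtColor(cv2.imread(f"pics/{f}.png"),cv2.COLOR_BGR2GRAY).astype(int)[:,275:300].mean(1)
    d=np.diff(g); print(f,[ (i,round(d[i])) for i in list(range(155,180))+list(range(338,362)) if abs(d[i])>12])
E
```

```text
[ 0.4371 -0.0589  0.193 ] -88.83 [ 0.7  1.  -2.2] 28.8167
pile (array([0.4557, 0.0462, 0.0062]), np.float64(0.977))
board (array([ 0.4552,  0.0501, -0.0085]), np.float64(0.534))
held col 265 166 374
held col 285 166 374
held col 305 167 374
held row 185 212 351
held row 215 212 350
pile row 135 150 220
pile row 150 152 221
pile row 162 153 231
held ends rel TCP [[ 0.0549  0.0023]
 [-0.0732 -0.0004]]
w5 [(168, 24), (169, 34), (170, 24), (171, 13), (338, 14), (352, -33), (353, -43), (354, -24)]
w10 [(166, 13), (167, 29), (168, 36), (169, 22), (338, 14), (349, -19), (350, -43), (351, -41)]
w12 [(166, 25), (167, 34), (168, 27), (169, 15), (338, 14), (349, -17), (350, -41), (351, -43), (352, -14)]
```

View pics/w12.png

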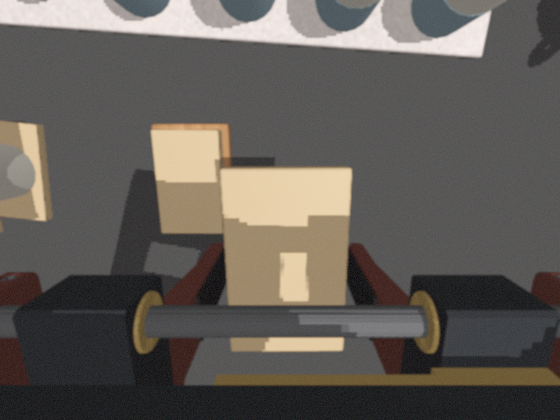

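The board is unmoved (far corners still at (153,124) and (230,124)). Placing the third plate.

Emit:
move_arm([
  {"dx": 0.005,"dy": 0.03,"dz": 0,"ax": 0,"ay": 0,"az": 0},
  {"dx": 0.01,"dy": 0.06,"dz": 0,"ax": 0,"ay": 0,"az": 0},
  {"dx": 0.018,"dy": 0.09,"dz": 0,"ax": 0,"ay": 0,"az": 0},
  {"dx": 0.018,"dy": 0.104,"dz": -0.02,"ax": 0,"ay": 0,"az": 0.002},
  {"dx": 0.018,"dy": 0.104,"dz": -0.06,"ax": 0,"ay": 0,"az": 0.002},
  {"dx": 0.018,"dy": 0.104,"dz": -0.1,"ax": 0,"ay": 0,"az": 0.002},
  {"dx": 0.018,"dy": 0.104,"dz": -0.13,"ax": 0,"ay": 0,"az": 0.002},
  {"dx": 0.018,"dy": 0.104,"dz": -0.142,"ax": 0,"ay": 0,"az": 0.002},
  {"dx": 0.018,"dy": 0.104,"dz": -0.146,"ax": 0,"ay": 0,"az": 0.002},
  {"dx": 0.018,"dy": 0.104,"dz": -0.148,"ax": 0,"ay": 0,"az": 0.002},
  {"dx": 0.018,"dy": 0.104,"dz": -0.149,"ax": 0,"ay": 0,"az": 0.002},
  {"dx": 0.018,"dy": 0.104,"dz": -0.149,"ax": 0,"ay": 0,"az": 0.002},
  {"dx": 0.018,"dy": 0.104,"dz": -0.149,"ax": 0,"ay": 0,"az": 0.002},
])

```text
clock: 29.9
ee_pos: [0.4563, 0.0453, 0.0455]
tool_rot: [-0.0, 1.0, 0.011, 0.001]
contact_force: [-0.9, 1.1, -2.2]
gripper_width: 0.0677
grasp_force: 30.0
```

Emit:
move_arm([
  {"dx": 0,"dy": 0,"dz": -0.001,"ax": 0,"ay": 0,"az": 0},
  {"dx": 0,"dy": 0,"dz": -0.002,"ax": 0,"ay": 0,"az": 0},
  {"dx": 0,"dy": 0,"dz": -0.002,"ax": 0,"ay": 0,"az": 0},
])

```text
clock: 30.15
ee_pos: [0.4561, 0.0454, 0.0437]
tool_rot: [-0.0, 1.0, 0.011, 0.001]
contact_force: [-1.2, -0.5, 7.5]
gripper_width: 0.0676
grasp_force: 30.0
```

Emit:
move_arm([
  {"dx": 0,"dy": 0,"dz": 0,"ax": 0,"ay": 0,"az": 0},
  {"dx": 0,"dy": 0,"dz": 0,"ax": 0,"ay": 0,"az": 0},
  {"dx": 0,"dy": 0,"dz": 0,"ax": 0,"ay": 0,"az": 0},
  {"dx": 0,"dy": 0,"dz": 0.01,"ax": 0,"ay": 0,"az": 0},
  {"dx": 0,"dy": 0,"dz": 0.04,"ax": 0,"ay": 0,"az": 0},
  {"dx": 0,"dy": 0,"dz": 0.08,"ax": 0,"ay": 0,"az": 0},
  {"dx": 0,"dy": 0.01,"dz": 0.12,"ax": 0,"ay": 0,"az": 0},
  {"dx": 0,"dy": 0.03,"dz": 0.16,"ax": 0,"ay": 0,"az": 0},
  {"dx": 0,"dy": 0.06,"dz": 0.18,"ax": 0,"ay": 0,"az": 0},
  {"dx": 0,"dy": 0.1,"dz": 0.2,"ax": 0,"ay": 0,"az": 0},
  {"dx": 0.005,"dy": 0.14,"dz": 0.2,"ax": 0,"ay": 0,"az": 0},
  {"dx": 0.005,"dy": 0.18,"dz": 0.2,"ax": 0,"ay": 0,"az": 0},
  {"dx": 0.005,"dy": 0.205,"dz": 0.2,"ax": 0,"ay": 0,"az": 0},
  {"dx": 0.005,"dy": 0.205,"dz": 0.2,"ax": 0,"ay": 0,"az": 0},
  {"dx": 0.005,"dy": 0.205,"dz": 0.2,"ax": 0,"ay": 0,"az": 0},
], hand=0.08)

```text
clock: 31.4
ee_pos: [0.4598, 0.2513, 0.243]
tool_rot: [0.0, 1.0, 0.012, -0.0]
contact_force: [0.6, -0.5, -0.0]
gripper_width: 0.08
grasp_force: 0.0
```

Run:
```python
from h import *
c,im=shot("wrist","w13.png"); o=get_obs();p=o["ee_pos"];print(p,yaw(),o["clock"])
f=fit(c,im,"plate",[.461,.2515,0.03],.072);print("PA1",f)
S=3
m=cmask(im,"plate");n,lab,st,ce=cv2.connectedComponentsWithStats(m);print([(s.tolist(),e.round(0).tolist()) for s,e in zip(st,ce) if 1000<s[4]<60000])
g=im.copy()
q=proj(c,pts("plate",f[0],.072))
for r in(q[:4],q[4:]): cv2.polylines(g,[np.round(r*16).astype(np.int32)],True,(255,0,0),1,shift=4)
cv2.imwrite("pics/w13o.png",g[:,:,::-1])
print("pile",fit(c,im,"plate",[.4557,.046,.022],.039),"R0,R1",fit(c,im,"blue",(.6638,.188),.008),fit(c,im,"blue",(.6494,.088),.008))
```

```text
[0.45979149 0.25025442 0.2428487 ] -88.67100685274649 31.45
PA1 (array([0.4643, 0.2537, 0.0131]), np.float64(0.959))
[([251, 143, 68, 104, 6660], [284.0, 194.0]), ([414, 155, 81, 93, 6364], [453.0, 200.0])]
pile (array([0.4558, 0.0466, 0.0332]), np.float64(0.882)) R0,R1 (array([0.6638, 0.188 ]), np.float64(0.959)) (array([0.6502, 0.0872]), np.float64(0.941))
```

View pics/w13o.png

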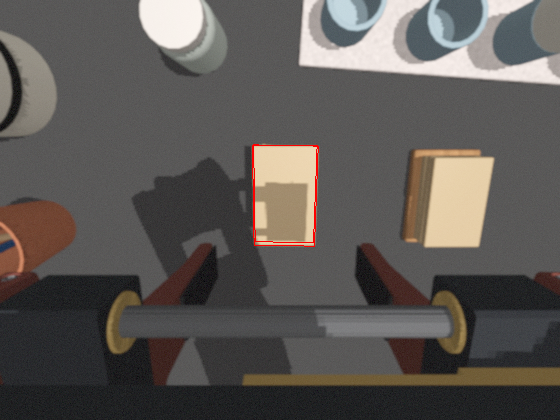

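The overlay fits PA1 at px (285,195), and the pile at (450,200) is neat. Grasping PA1.

Emit:
move_arm([
  {"dx": 0.0035,"dy": 0.0025,"dz": -0.04,"ax": 0,"ay": 0,"az": -0.009},
  {"dx": 0.0035,"dy": 0.0025,"dz": -0.08,"ax": 0,"ay": 0,"az": -0.009},
  {"dx": 0.0035,"dy": 0.0025,"dz": -0.12,"ax": 0,"ay": 0,"az": -0.009},
  {"dx": 0.0035,"dy": 0.0025,"dz": -0.15,"ax": 0,"ay": 0,"az": -0.009},
  {"dx": 0.0035,"dy": 0.0025,"dz": -0.162,"ax": 0,"ay": 0,"az": -0.009},
  {"dx": 0.0035,"dy": 0.0025,"dz": -0.167,"ax": 0,"ay": 0,"az": -0.009},
  {"dx": 0.0035,"dy": 0.0025,"dz": -0.167,"ax": 0,"ay": 0,"az": -0.009},
  {"dx": 0.0035,"dy": 0.0025,"dz": -0.167,"ax": 0,"ay": 0,"az": -0.009},
], hand=0.086)

```text
clock: 32.12
ee_pos: [0.465, 0.2529, 0.0771]
tool_rot: [-0.0, 1.0, 0.006, 0.001]
contact_force: [-0.5, -0.5, 0.3]
gripper_width: 0.0859
grasp_force: 0.0
```

Emit:
move_arm([
  {"dx": 0,"dy": 0,"dz": 0,"ax": 0,"ay": 0,"az": 0},
  {"dx": 0,"dy": 0,"dz": 0,"ax": 0,"ay": 0,"az": 0},
  {"dx": 0,"dy": 0,"dz": 0,"ax": 0,"ay": 0,"az": 0},
  {"dx": 0,"dy": 0,"dz": 0,"ax": 0,"ay": 0,"az": 0},
  {"dx": 0,"dy": 0,"dz": 0,"ax": 0,"ay": 0,"az": 0},
], hand=0.06)

```text
clock: 32.53
ee_pos: [0.4646, 0.2533, 0.0769]
tool_rot: [-0.0, 1.0, 0.007, 0.001]
contact_force: [-1.8, 0.2, 7.5]
gripper_width: 0.068
grasp_force: 30.0
```

Emit:
move_arm([
  {"dx": 0,"dy": 0,"dz": 0.01,"ax": 0,"ay": 0,"az": 0},
  {"dx": 0,"dy": 0,"dz": 0.03,"ax": 0,"ay": 0,"az": 0},
  {"dx": 0,"dy": 0,"dz": 0.06,"ax": 0,"ay": 0,"az": 0},
  {"dx": 0,"dy": -0.01,"dz": 0.09,"ax": 0,"ay": 0,"az": 0.009},
  {"dx": -0.01,"dy": -0.04,"dz": 0.11,"ax": 0,"ay": 0,"az": 0.009},
  {"dx": -0.02,"dy": -0.07,"dz": 0.12,"ax": 0,"ay": 0,"az": 0.009},
  {"dx": -0.0265,"dy": -0.1,"dz": 0.12,"ax": 0,"ay": 0,"az": 0.009},
  {"dx": -0.0265,"dy": -0.103,"dz": 0.12,"ax": 0,"ay": 0,"az": 0.009},
  {"dx": -0.0265,"dy": -0.103,"dz": 0.12,"ax": 0,"ay": 0,"az": 0.009},
  {"dx": -0.0265,"dy": -0.103,"dz": 0.12,"ax": 0,"ay": 0,"az": 0.009},
])

```text
clock: 33.37
ee_pos: [0.4377, 0.1501, 0.1962]
tool_rot: [-0.0, 1.0, 0.01, 0.0]
contact_force: [0.2, -0.2, -1.5]
gripper_width: 0.0673
grasp_force: 30.0
```

```bash
python3 pile.py .051 -.004 w14.png|head -3
python3 - <<'E'
from h import *
f="w14"
im=cv2.imread(f"pics/{f}.png"); g=cv2.cvtColor(im,cv2.COLOR_BGR2GRAY).astype(int)[:,275:300].mean(1)
d=np.diff(g); print(f,[ (i,round(d[i])) for i in list(range(155,180))+list(range(338,362)) if abs(d[i])>12])
c=get_calibration("wrist")
print("A0",fit(c,im[:,:,::-1],"cream",[.462,.25],.012),"board far edge col/rows:")
m=cmask(im[:,:,::-1],"board"); ys,xs=np.where(m[100:260,260:470]); print(ys.min()+100,ys.max()+100,xs.min()+260,xs.max()+260)
E
```

```text
[0.4378 0.1505 0.1959] -88.76 [-0.3 -0.1 -2.1] 33.4167
pile (array([0.4557, 0.0457, 0.0381]), np.float64(0.968))
board (array([0.4575, 0.0398, 0.1558]), np.float64(0.469))
w14 [(164, 19), (165, 34), (166, 34), (167, 17), (348, -20), (349, -30), (350, -22)]
A0 (array([0.4621, 0.2571]), np.float64(0.956)) board far edge col/rows:
128 251 340 418
```

Emit:
move_arm([
  {"dx": 0.005,"dy": -0.03,"dz": 0,"ax": 0,"ay": 0,"az": 0},
  {"dx": 0.01,"dy": -0.06,"dz": 0,"ax": 0,"ay": 0,"az": 0},
  {"dx": 0.017,"dy": -0.09,"dz": 0,"ax": 0,"ay": 0,"az": 0},
  {"dx": 0.017,"dy": -0.1045,"dz": -0.02,"ax": 0,"ay": 0,"az": 0},
  {"dx": 0.017,"dy": -0.1045,"dz": -0.06,"ax": 0,"ay": 0,"az": 0},
  {"dx": 0.017,"dy": -0.1045,"dz": -0.1,"ax": 0,"ay": 0,"az": 0},
  {"dx": 0.017,"dy": -0.1045,"dz": -0.125,"ax": 0,"ay": 0,"az": 0},
  {"dx": 0.017,"dy": -0.1045,"dz": -0.134,"ax": 0,"ay": 0,"az": 0},
  {"dx": 0.017,"dy": -0.1045,"dz": -0.137,"ax": 0,"ay": 0,"az": 0},
  {"dx": 0.017,"dy": -0.1045,"dz": -0.139,"ax": 0,"ay": 0,"az": 0},
  {"dx": 0.017,"dy": -0.1045,"dz": -0.14,"ax": 0,"ay": 0,"az": 0},
  {"dx": 0.017,"dy": -0.1045,"dz": -0.14,"ax": 0,"ay": 0,"az": 0},
  {"dx": 0.017,"dy": -0.1045,"dz": -0.14,"ax": 0,"ay": 0,"az": 0},
])

```text
clock: 34.5
ee_pos: [0.4554, 0.0456, 0.0569]
tool_rot: [-0.0, 1.0, 0.011, 0.001]
contact_force: [-0.2, 0.2, -2.4]
gripper_width: 0.0677
grasp_force: 30.0
```

Emit:
move_arm([
  {"dx": 0,"dy": 0,"dz": -0.0005,"ax": 0,"ay": 0,"az": 0},
  {"dx": 0,"dy": 0,"dz": -0.001,"ax": 0,"ay": 0,"az": 0},
  {"dx": 0,"dy": 0,"dz": -0.001,"ax": 0,"ay": 0,"az": 0},
])

```text
clock: 34.75
ee_pos: [0.4551, 0.0455, 0.0559]
tool_rot: [-0.0, 1.0, 0.011, 0.001]
contact_force: [-2.0, 0.2, 9.2]
gripper_width: 0.0675
grasp_force: 30.0
```

Emit:
move_arm([
  {"dx": 0,"dy": 0,"dz": 0,"ax": 0,"ay": 0,"az": 0},
  {"dx": 0,"dy": 0,"dz": 0,"ax": 0,"ay": 0,"az": 0},
  {"dx": 0,"dy": 0,"dz": 0,"ax": 0,"ay": 0,"az": 0},
  {"dx": 0,"dy": 0,"dz": 0.01,"ax": 0,"ay": 0,"az": 0},
  {"dx": 0,"dy": 0,"dz": 0.04,"ax": 0,"ay": 0,"az": 0},
  {"dx": 0,"dy": 0,"dz": 0.08,"ax": 0,"ay": 0,"az": 0},
  {"dx": 0,"dy": 0.01,"dz": 0.12,"ax": 0,"ay": 0,"az": 0},
  {"dx": 0,"dy": 0.03,"dz": 0.15,"ax": 0,"ay": 0,"az": 0},
  {"dx": 0,"dy": 0.06,"dz": 0.15,"ax": 0,"ay": 0,"az": 0},
  {"dx": 0,"dy": 0.1,"dz": 0.15,"ax": 0,"ay": 0,"az": -0.022},
  {"dx": 0.008,"dy": 0.14,"dz": 0.15,"ax": 0,"ay": 0,"az": -0.022},
  {"dx": 0.008,"dy": 0.18,"dz": 0.15,"ax": 0,"ay": 0,"az": -0.022},
  {"dx": 0.008,"dy": 0.209,"dz": 0.15,"ax": 0,"ay": 0,"az": -0.022},
  {"dx": 0.008,"dy": 0.209,"dz": 0.15,"ax": 0,"ay": 0,"az": -0.022},
  {"dx": 0.008,"dy": 0.209,"dz": 0.15,"ax": 0,"ay": 0,"az": -0.022},
], hand=0.08)

```text
clock: 36.0
ee_pos: [0.4619, 0.2556, 0.2051]
tool_rot: [0.0, 1.0, 0.001, 0.0]
contact_force: [-0.4, 0.7, -0.4]
gripper_width: 0.08
grasp_force: 0.0
```

Run:
```python
from h import *
c,im=shot("wrist","w15.png"); o=get_obs();p=o["ee_pos"];print(p,yaw(),o["clock"])
b,q=fit(c,im,"cream",[.462,.256],.012);print(b,q,"PA0",fit(c,im,"plate",[.458,.25,0],0,("cream",b,.012)))
print("pile",fit(c,im,"plate",[.4557,.046,.022],.051),"R0,R1",fit(c,im,"blue",(.6638,.188),.008),fit(c,im,"blue",(.6494,.088),.008))
```

```text
[0.46181814 0.25438332 0.20486688] -89.92787876998113 36.05
[0.4615 0.255 ] 0.929 PA0 (array([ 0.4618,  0.2548, -0.0784]), np.float64(0.784))
pile (array([0.4562, 0.0477, 0.0145]), np.float64(0.815)) R0,R1 (array([0.6636, 0.1878]), np.float64(0.967)) (array([0.6503, 0.0871]), np.float64(0.963))
```

Emit:
move_arm([
  {"dx": -0.0005,"dy": 0.0005,"dz": -0.04,"ax": 0,"ay": 0,"az": 0},
  {"dx": -0.0005,"dy": 0.0005,"dz": -0.08,"ax": 0,"ay": 0,"az": 0},
  {"dx": -0.0005,"dy": 0.0005,"dz": -0.12,"ax": 0,"ay": 0,"az": 0},
  {"dx": -0.0005,"dy": 0.0005,"dz": -0.15,"ax": 0,"ay": 0,"az": 0},
  {"dx": -0.0005,"dy": 0.0005,"dz": -0.168,"ax": 0,"ay": 0,"az": 0},
  {"dx": -0.0005,"dy": 0.0005,"dz": -0.175,"ax": 0,"ay": 0,"az": 0},
  {"dx": -0.0005,"dy": 0.0005,"dz": -0.175,"ax": 0,"ay": 0,"az": 0},
  {"dx": -0.0005,"dy": 0.0005,"dz": -0.175,"ax": 0,"ay": 0,"az": 0},
], hand=0.086)

```text
clock: 36.72
ee_pos: [0.4623, 0.2542, 0.0304]
tool_rot: [-0.0, 1.0, -0.001, 0.0]
contact_force: [-0.1, 0.7, -0.3]
gripper_width: 0.0857
grasp_force: 0.0
```

Emit:
move_arm([
  {"dx": 0,"dy": 0,"dz": 0,"ax": 0,"ay": 0,"az": 0},
  {"dx": 0,"dy": 0,"dz": 0,"ax": 0,"ay": 0,"az": 0},
  {"dx": 0,"dy": 0,"dz": 0,"ax": 0,"ay": 0,"az": 0},
  {"dx": 0,"dy": 0,"dz": 0,"ax": 0,"ay": 0,"az": 0},
  {"dx": 0,"dy": 0,"dz": 0,"ax": 0,"ay": 0,"az": 0},
  {"dx": 0,"dy": 0,"dz": 0,"ax": 0,"ay": 0,"az": 0},
], hand=0.05)

```text
clock: 37.22
ee_pos: [0.4624, 0.2552, 0.0306]
tool_rot: [-0.0, 1.0, 0.0, 0.001]
contact_force: [-0.9, -0.5, 7.0]
gripper_width: 0.0607
grasp_force: 30.0
```

Emit:
move_arm([
  {"dx": 0,"dy": 0,"dz": 0.015,"ax": 0,"ay": 0,"az": 0},
  {"dx": 0,"dy": 0,"dz": 0.04,"ax": 0,"ay": 0,"az": 0},
  {"dx": 0,"dy": 0,"dz": 0.07,"ax": 0,"ay": 0,"az": 0},
  {"dx": 0,"dy": -0.01,"dz": 0.1,"ax": 0,"ay": 0,"az": 0},
  {"dx": 0.02,"dy": -0.03,"dz": 0.13,"ax": 0,"ay": 0,"az": 0},
  {"dx": 0.05,"dy": -0.05,"dz": 0.15,"ax": 0,"ay": 0,"az": 0},
  {"dx": 0.08,"dy": -0.067,"dz": 0.16,"ax": 0,"ay": 0,"az": 0},
  {"dx": 0.115,"dy": -0.067,"dz": 0.16,"ax": 0,"ay": 0,"az": 0},
  {"dx": 0.115,"dy": -0.067,"dz": 0.16,"ax": 0,"ay": 0,"az": 0},
  {"dx": 0.115,"dy": -0.067,"dz": 0.16,"ax": 0,"ay": 0,"az": 0},
])

```text
clock: 38.05
ee_pos: [0.5778, 0.1874, 0.1895]
tool_rot: [-0.0, 1.0, -0.001, 0.0]
contact_force: [-0.2, 0.1, -2.1]
gripper_width: 0.0604
grasp_force: 30.0
```

```bash
python3 rc.py .6637 .188
```

```text
[0.5761 0.1876 0.1889] [-76.7879   0.6602   0.1885] (array([0.6596, 0.1887]), np.float64(0.919))
rows 86 152 [ 79.7 150.6] cols 253 317 [252.  319.4]
est 0.6604418899858956 0.18862314540059347
```

```bash
python3 rc.py .6637 .188; python3 -c "
from h import *
print(get_calibration('wrist')['xyz'],get_obs()['joint_vel'].round(4))
c,im=shot('top');print(fit(c,im,'blue',(.6638,.188),.008),fit(c,im,'blue',(.6494,.088),.008))"; python3 rc.py .65 .0875
```

```text
[0.5754 0.1877 0.1887] [-80.8583   0.6607   0.1885] (array([0.6602, 0.1889]), np.float64(0.925))
rows 83 150 [ 77.2 148.6] cols 253 317 [252.  319.7]
est 0.6606747899159664 0.18875332348596752
[0.64610415 0.18822338 0.35007316] [ 0.0107 -0.0077  0.0135 -0.0002 -0.002   0.0003]
(array([0.6519, 0.1277]), np.float64(0.68)) (array([0.6494, 0.0881]), np.float64(0.899))
[0.5752 0.1881 0.189 ] [-73.7708   0.648    0.0905] (array([0.6471, 0.0892]), np.float64(0.914))
rows 97 163 [ 92.9 162.6] cols 353 447 [365.  431.8]
est 0.6480631276901004 0.08606287425149697
```

```bash
cat > multi.py <<'E'
from rim import *
import sys
x,y=map(float,sys.argv[1:3]); R_=[]
for i in range(4):
    c,im=shot("wrist"); f,q=fit(c,im,"blue",(x,y),.008); R_.append([*rim(c,im,(x,y))[1:],*f,*get_obs()["ee_pos"],*c["xyz"]])
print(np.mean(R_,0).round(4),np.std(R_,0).round(4))
E
python3 multi.py .662 .188
```

```text
[0.6607 0.1885 0.66   0.1886 0.5758 0.1882 0.1894 0.6461 0.1887 0.3507] [0.0003 0.     0.     0.0001 0.0003 0.     0.0002 0.0002 0.     0.0002]
```

Emit:
move_arm([
  {"dx": -0.03,"dy": 0,"dz": 0,"ax": 0,"ay": 0,"az": 0},
  {"dx": -0.06,"dy": 0,"dz": 0,"ax": 0,"ay": 0,"az": 0},
  {"dx": -0.06,"dy": 0,"dz": 0,"ax": 0,"ay": 0,"az": 0},
  {"dx": -0.06,"dy": 0,"dz": 0,"ax": 0,"ay": 0,"az": 0},
  {"dx": -0.06,"dy": 0,"dz": 0,"ax": 0,"ay": 0,"az": 0},
])

```text
clock: 38.87
ee_pos: [0.5175, 0.1883, 0.1902]
tool_rot: [-0.0, 1.0, 0.0, 0.001]
contact_force: [0.1, 0.7, -1.9]
gripper_width: 0.0609
grasp_force: 30.0
```

```bash
python3 multi.py .662 .188;  python3 - <<'E'
from h import *
c,im=shot("top","t9.png")
print(fit(c,im,"blue",(.6638,.188),.008),fit(c,im,"blue",(.6494,.088),.008),[fit(c,im,"cream",p,.068) for p in((.646,-.015),(.6397,-.112),(.6363,-.208))])
E
```

```text
[0.6592 0.1885 0.6612 0.1884 0.5179 0.1881 0.19   0.5879 0.1885 0.3517] [0.0002 0.     0.0001 0.     0.0001 0.0001 0.0002 0.0002 0.0001 0.0001]
(array([0.6664, 0.1839]), np.float64(0.404)) (array([0.6494, 0.0881]), np.float64(0.896)) [(array([0.6301, 0.0024]), np.float64(0.278)), (array([ 0.6356, -0.1131]), np.float64(0.277)), (array([ 0.6327, -0.2083]), np.float64(0.345))]
```

Run:
```python
from h import *
c=get_calibration("top")
for f in("top0","t8"):
    im=cv2.imread(f"pics/{f}.png")[:,:,::-1]; m=cmask(im,"blue")
    print(f,[fit(c,im,"blue",p,.008) for p in((.661,.188),(.648,.088),(.635,-.208))])
    for x,y in((.662,.188),(.648,.088),(.635,-.208)):
        u=proj(c,[[x,y,.068]])[0].round().astype(int); s=m[u[1]-18:u[1]+22,u[0]-18:u[0]+18]
        r=np.where(s[:,14:23].any(1))[0]+u[1]-18; print(x,"rows",r.min(),r.max(),[proj(c,[[x+d,y,h]])[0,1].round(1) for d,h in((.03,.068),(-.03,.068),(-.03,.008))])
```

```text
top0 [(array([0.6635, 0.1883]), np.float64(0.926)), (array([0.6494, 0.0875]), np.float64(0.896)), (array([ 0.6374, -0.2087]), np.float64(0.906))]
0.662 rows 170 193 [np.float64(169.6), np.float64(188.9), np.float64(194.1)]
0.648 rows 175 197 [np.float64(174.1), np.float64(193.6), np.float64(198.6)]
0.635 rows 179 201 [np.float64(178.5), np.float64(198.0), np.float64(202.8)]
t8 [(array([0.6637, 0.1881]), np.float64(0.93)), (array([0.6494, 0.0875]), np.float64(0.899)), (array([ 0.6374, -0.2087]), np.float64(0.908))]
0.662 rows 170 193 [np.float64(169.6), np.float64(188.9), np.float64(194.1)]
0.648 rows 175 197 [np.float64(174.1), np.float64(193.6), np.float64(198.6)]
0.635 rows 179 201 [np.float64(178.5), np.float64(198.0), np.float64(202.8)]
```

Emit:
move_arm([
  {"dx": 0.03,"dy": 0,"dz": 0,"ax": 0,"ay": 0,"az": 0},
  {"dx": 0.07,"dy": 0,"dz": 0,"ax": 0,"ay": 0,"az": 0},
  {"dx": 0.11,"dy": 0,"dz": 0,"ax": 0,"ay": 0,"az": 0},
  {"dx": 0.135,"dy": 0.0003,"dz": 0,"ax": 0,"ay": 0,"az": 0},
  {"dx": 0.1442,"dy": 0.0003,"dz": -0.01,"ax": 0,"ay": 0,"az": 0},
  {"dx": 0.1442,"dy": 0.0003,"dz": -0.04,"ax": 0,"ay": 0,"az": 0},
  {"dx": 0.1442,"dy": 0.0003,"dz": -0.07,"ax": 0,"ay": 0,"az": 0},
  {"dx": 0.1442,"dy": 0.0003,"dz": -0.09,"ax": 0,"ay": 0,"az": 0},
  {"dx": 0.1442,"dy": 0.0003,"dz": -0.098,"ax": 0,"ay": 0,"az": 0},
  {"dx": 0.1442,"dy": 0.0003,"dz": -0.1,"ax": 0,"ay": 0,"az": 0},
  {"dx": 0.1442,"dy": 0.0003,"dz": -0.101,"ax": 0,"ay": 0,"az": 0},
  {"dx": 0.1442,"dy": 0.0003,"dz": -0.102,"ax": 0,"ay": 0,"az": 0},
  {"dx": 0.1442,"dy": 0.0003,"dz": -0.103,"ax": 0,"ay": 0,"az": 0},
  {"dx": 0.1442,"dy": 0.0003,"dz": -0.103,"ax": 0,"ay": 0,"az": 0},
  {"dx": 0.1442,"dy": 0.0003,"dz": -0.103,"ax": 0,"ay": 0,"az": 0},
])

```text
clock: 40.37
ee_pos: [0.6614, 0.1883, 0.0875]
tool_rot: [-0.0, 1.0, -0.0, 0.001]
contact_force: [-0.5, 0.4, -2.3]
gripper_width: 0.0602
grasp_force: 30.0
```

Emit:
move_arm([
  {"dx": 0,"dy": 0,"dz": -0.001,"ax": 0,"ay": 0,"az": 0},
  {"dx": 0,"dy": 0,"dz": -0.0015,"ax": 0,"ay": 0,"az": 0},
  {"dx": 0,"dy": 0,"dz": -0.0015,"ax": 0,"ay": 0,"az": 0},
])

```text
clock: 40.62
ee_pos: [0.6616, 0.1883, 0.0865]
tool_rot: [-0.0, 1.0, -0.0, 0.001]
contact_force: [-1.4, 0.0, 5.2]
gripper_width: 0.0601
grasp_force: 30.0
```

Emit:
move_arm([
  {"dx": 0,"dy": 0,"dz": 0,"ax": 0,"ay": 0,"az": 0},
  {"dx": 0,"dy": 0,"dz": 0,"ax": 0,"ay": 0,"az": 0},
  {"dx": 0,"dy": 0,"dz": 0,"ax": 0,"ay": 0,"az": 0},
  {"dx": 0,"dy": 0,"dz": 0,"ax": 0,"ay": 0,"az": 0},
  {"dx": 0,"dy": 0,"dz": 0.02,"ax": 0,"ay": 0,"az": 0},
  {"dx": 0,"dy": 0,"dz": 0.06,"ax": 0,"ay": 0,"az": 0},
  {"dx": 0,"dy": 0,"dz": 0.1,"ax": 0,"ay": 0,"az": 0},
  {"dx": -0.03,"dy": 0,"dz": 0.12,"ax": 0,"ay": 0,"az": 0},
  {"dx": -0.07,"dy": 0.01,"dz": 0.12,"ax": 0,"ay": 0,"az": 0},
  {"dx": -0.11,"dy": 0.03,"dz": 0.12,"ax": 0,"ay": 0,"az": 0},
  {"dx": -0.15,"dy": 0.05,"dz": 0.12,"ax": 0,"ay": 0,"az": 0},
  {"dx": -0.18,"dy": 0.064,"dz": 0.12,"ax": 0,"ay": 0,"az": 0},
  {"dx": -0.2,"dy": 0.064,"dz": 0.12,"ax": 0,"ay": 0,"az": 0},
  {"dx": -0.2,"dy": 0.064,"dz": 0.12,"ax": 0,"ay": 0,"az": 0},
  {"dx": -0.2,"dy": 0.064,"dz": 0.12,"ax": 0,"ay": 0,"az": 0},
], hand=0.076)

```text
clock: 41.87
ee_pos: [0.4608, 0.2525, 0.2056]
tool_rot: [-0.0, 1.0, 0.001, 0.0]
contact_force: [0.9, 1.5, 0.1]
gripper_width: 0.0759
grasp_force: 0.0
```

Run:
```python
from h import *
c,im=shot("wrist","w16.png"); o=get_obs();p=o["ee_pos"];print(p,yaw(),o["clock"])
f=fit(c,im,"plate",[.457,.25,-0.05],0);print("PA0",f)
print("pile",fit(c,im,"plate",[.4557,.046,.022],.051))
m=cmask(im,"plate");n,lab,st,ce=cv2.connectedComponentsWithStats(m);print([(s.tolist(),e.round(0).tolist()) for s,e in zip(st,ce) if 1000<s[4]<60000])
```

```text
[0.46202846 0.25247766 0.20565829] -89.98397869319108 41.9167
PA0 (array([ 0.4611,  0.2551, -0.0758]), np.float64(0.956))
pile (array([0.4559, 0.0469, 0.0123]), np.float64(0.816))
[([253, 145, 66, 97, 5483], [284.0, 193.0]), ([428, 152, 101, 110, 9210], [476.0, 206.0])]
```

Emit:
move_arm([
  {"dx": 0,"dy": 0.0025,"dz": -0.04,"ax": 0,"ay": 0,"az": -0.075},
  {"dx": 0,"dy": 0.0025,"dz": -0.08,"ax": 0,"ay": 0,"az": -0.075},
  {"dx": 0,"dy": 0.0025,"dz": -0.12,"ax": 0,"ay": 0,"az": -0.075},
  {"dx": 0,"dy": 0.0025,"dz": -0.16,"ax": 0,"ay": 0,"az": -0.075},
  {"dx": 0,"dy": 0.0025,"dz": -0.185,"ax": 0,"ay": 0,"az": -0.075},
  {"dx": 0,"dy": 0.0025,"dz": -0.196,"ax": 0,"ay": 0,"az": -0.075},
  {"dx": 0,"dy": 0.0025,"dz": -0.2005,"ax": 0,"ay": 0,"az": -0.075},
  {"dx": 0,"dy": 0.0025,"dz": -0.2005,"ax": 0,"ay": 0,"az": -0.075},
  {"dx": 0,"dy": 0.0025,"dz": -0.2005,"ax": 0,"ay": 0,"az": -0.075},
], hand=0.086)

```text
clock: 42.67
ee_pos: [0.4625, 0.255, 0.0057]
tool_rot: [-0.001, 0.999, -0.038, 0.001]
contact_force: [-0.2, 0.3, -0.2]
gripper_width: 0.086
grasp_force: 0.0
```

Emit:
move_arm([
  {"dx": 0,"dy": 0,"dz": 0,"ax": 0,"ay": 0,"az": 0},
  {"dx": 0,"dy": 0,"dz": 0,"ax": 0,"ay": 0,"az": 0},
  {"dx": 0,"dy": 0,"dz": 0,"ax": 0,"ay": 0,"az": 0},
  {"dx": 0,"dy": 0,"dz": 0,"ax": 0,"ay": 0,"az": 0},
  {"dx": 0,"dy": 0,"dz": 0,"ax": 0,"ay": 0,"az": 0},
], hand=0.06)

```text
clock: 43.08
ee_pos: [0.4618, 0.2551, 0.0059]
tool_rot: [-0.0, 0.999, -0.037, 0.001]
contact_force: [-1.1, -1.4, 8.0]
gripper_width: 0.0674
grasp_force: 30.0
```

Emit:
move_arm([
  {"dx": 0,"dy": 0,"dz": 0.01,"ax": 0,"ay": 0,"az": 0},
  {"dx": 0,"dy": 0,"dz": 0.04,"ax": 0,"ay": 0,"az": 0},
  {"dx": 0,"dy": 0,"dz": 0.08,"ax": 0,"ay": 0,"az": 0},
  {"dx": 0,"dy": -0.01,"dz": 0.12,"ax": 0,"ay": 0,"az": 0.05},
  {"dx": -0.01,"dy": -0.03,"dz": 0.15,"ax": 0,"ay": 0,"az": 0.097},
  {"dx": -0.02,"dy": -0.06,"dz": 0.18,"ax": 0,"ay": 0,"az": 0.097},
  {"dx": -0.024,"dy": -0.09,"dz": 0.192,"ax": 0,"ay": 0,"az": 0.097},
  {"dx": -0.024,"dy": -0.105,"dz": 0.192,"ax": 0,"ay": 0,"az": 0.097},
  {"dx": -0.024,"dy": -0.105,"dz": 0.192,"ax": 0,"ay": 0,"az": 0.097},
  {"dx": -0.024,"dy": -0.105,"dz": 0.192,"ax": 0,"ay": 0,"az": 0.097},
])

```text
clock: 43.92
ee_pos: [0.4369, 0.1493, 0.1974]
tool_rot: [-0.0, 1.0, 0.01, 0.001]
contact_force: [0.2, 0.1, -1.9]
gripper_width: 0.0675
grasp_force: 30.0
```

```bash
python3 pile.py .063 -.005 w17.png|head -3
python3 - <<'E'
from h import *
f="w17"
im=cv2.imread(f"pics/{f}.png"); g=cv2.cvtColor(im,cv2.COLOR_BGR2GRAY).astype(int)[:,275:300].mean(1)
d=np.diff(g); print(f,[ (i,round(d[i])) for i in list(range(155,180))+list(range(338,362)) if abs(d[i])>12])
m=cmask(im[:,:,::-1],"board"); ys,xs=np.where(m[100:260,260:470]); print(ys.min()+100,ys.max()+100,xs.min()+260,xs.max()+260)
E
```

```text
[0.437  0.1499 0.197 ] -88.8 [-0.8 -0.5 -0.8] 43.9667
pile (array([0.4554, 0.0469, 0.0242]), np.float64(0.952))
board (array([0.4583, 0.0394, 0.2022]), np.float64(0.439))
w17 [(166, 18), (167, 34), (168, 33), (169, 18), (338, 12), (348, -13), (349, -27), (350, -27)]
127 254 339 416Traceback (most recent call last):
  File "pile.py", line 14, in <module>
    for v in(135,150,162): r=np.where(m[v,120:250])[0]+120; print("pile row",v,r.min(),r.max())
                                                                               ~~~~~^^
    return umr_minimum(a, axis, None, out, keepdims, initial, where)
ValueError: zero-size array to reduction operation minimum which has no identity
```

Emit:
move_arm([
  {"dx": 0.005,"dy": -0.03,"dz": 0,"ax": 0,"ay": 0,"az": 0},
  {"dx": 0.01,"dy": -0.06,"dz": 0,"ax": 0,"ay": 0,"az": 0},
  {"dx": 0.018,"dy": -0.09,"dz": 0,"ax": 0,"ay": 0,"az": 0},
  {"dx": 0.018,"dy": -0.1043,"dz": -0.02,"ax": 0,"ay": 0,"az": 0.001},
  {"dx": 0.018,"dy": -0.1043,"dz": -0.06,"ax": 0,"ay": 0,"az": 0.001},
  {"dx": 0.018,"dy": -0.1043,"dz": -0.1,"ax": 0,"ay": 0,"az": 0.001},
  {"dx": 0.018,"dy": -0.1043,"dz": -0.118,"ax": 0,"ay": 0,"az": 0.001},
  {"dx": 0.018,"dy": -0.1043,"dz": -0.124,"ax": 0,"ay": 0,"az": 0.001},
  {"dx": 0.018,"dy": -0.1043,"dz": -0.126,"ax": 0,"ay": 0,"az": 0.001},
  {"dx": 0.018,"dy": -0.1043,"dz": -0.127,"ax": 0,"ay": 0,"az": 0.001},
  {"dx": 0.018,"dy": -0.1043,"dz": -0.128,"ax": 0,"ay": 0,"az": 0.001},
  {"dx": 0.018,"dy": -0.1043,"dz": -0.128,"ax": 0,"ay": 0,"az": 0.001},
  {"dx": 0.018,"dy": -0.1043,"dz": -0.128,"ax": 0,"ay": 0,"az": 0.001},
])

```text
clock: 45.05
ee_pos: [0.456, 0.0456, 0.0697]
tool_rot: [-0.0, 1.0, 0.012, 0.001]
contact_force: [-0.2, 0.2, -1.7]
gripper_width: 0.0671
grasp_force: 30.0
```

Emit:
move_arm([
  {"dx": 0,"dy": 0,"dz": -0.0005,"ax": 0,"ay": 0,"az": 0},
  {"dx": 0,"dy": 0,"dz": -0.001,"ax": 0,"ay": 0,"az": 0},
  {"dx": 0,"dy": 0,"dz": -0.001,"ax": 0,"ay": 0,"az": 0},
])

```text
clock: 45.3
ee_pos: [0.4557, 0.0455, 0.0688]
tool_rot: [-0.0, 1.0, 0.011, 0.001]
contact_force: [-1.5, 0.5, 9.0]
gripper_width: 0.0678
grasp_force: 30.0
```

Release, rise to a high overview pose, and check everything.

Emit:
move_arm([
  {"dx": 0,"dy": 0,"dz": 0,"ax": 0,"ay": 0,"az": 0},
  {"dx": 0,"dy": 0,"dz": 0,"ax": 0,"ay": 0,"az": 0},
  {"dx": 0,"dy": 0,"dz": 0,"ax": 0,"ay": 0,"az": 0},
  {"dx": 0,"dy": 0,"dz": 0.01,"ax": 0,"ay": 0,"az": 0},
  {"dx": 0,"dy": 0,"dz": 0.04,"ax": 0,"ay": 0,"az": 0},
  {"dx": 0,"dy": 0,"dz": 0.08,"ax": 0,"ay": 0,"az": 0},
  {"dx": 0,"dy": 0,"dz": 0.12,"ax": 0,"ay": 0,"az": 0},
  {"dx": 0.02,"dy": -0.01,"dz": 0.16,"ax": 0,"ay": 0,"az": -0.022},
  {"dx": 0.06,"dy": -0.03,"dz": 0.2,"ax": 0,"ay": 0,"az": -0.022},
  {"dx": 0.08,"dy": -0.05,"dz": 0.24,"ax": 0,"ay": 0,"az": -0.022},
  {"dx": 0.1,"dy": -0.05,"dz": 0.28,"ax": 0,"ay": 0,"az": -0.022},
  {"dx": 0.1,"dy": -0.05,"dz": 0.28,"ax": 0,"ay": 0,"az": -0.022},
  {"dx": 0.1,"dy": -0.05,"dz": 0.28,"ax": 0,"ay": 0,"az": -0.022},
  {"dx": 0.1,"dy": -0.05,"dz": 0.28,"ax": 0,"ay": 0,"az": -0.022},
], hand=0.078)

```text
clock: 46.47
ee_pos: [0.5559, -0.0049, 0.3496]
tool_rot: [0.0, 1.0, 0.0, 0.002]
contact_force: [-0.1, -0.3, -0.9]
gripper_width: 0.0781
grasp_force: 0.0
```

Run:
```python
from h import *
c,im=shot("wrist","w18.png"); o=get_obs();print(o["ee_pos"],o["clock"])
s=shot("scene")[1]
print("pile",fit(c,im,"plate",[.4557,.046,.022],.063),"board",fit(c,im,"board",[.4557,.046,.022],0))
a=cv2.resize(im,(400,300),interpolation=cv2.INTER_AREA)
b=cv2.resize(s[170:350,150:390],(400,300))
d=cv2.resize(np.ascontiguousarray(im[20:220,90:490]),(800,300)) if False else im
r=np.hstack([a,b])
k=cv2.resize(np.ascontiguousarray(im[0:150,:]),(800,214),interpolation=cv2.INTER_CUBIC)
cv2.imwrite("pics/final.png",np.vstack([r,k])[:,:,::-1])
```

```text
[ 0.55441825 -0.00466954  0.3477406 ] 46.5167
pile (array([0.4607, 0.0458, 0.031 ]), np.float64(0.876)) board (array([0.4557, 0.0464, 0.0415]), np.float64(0.192))
```

View pics/final.png

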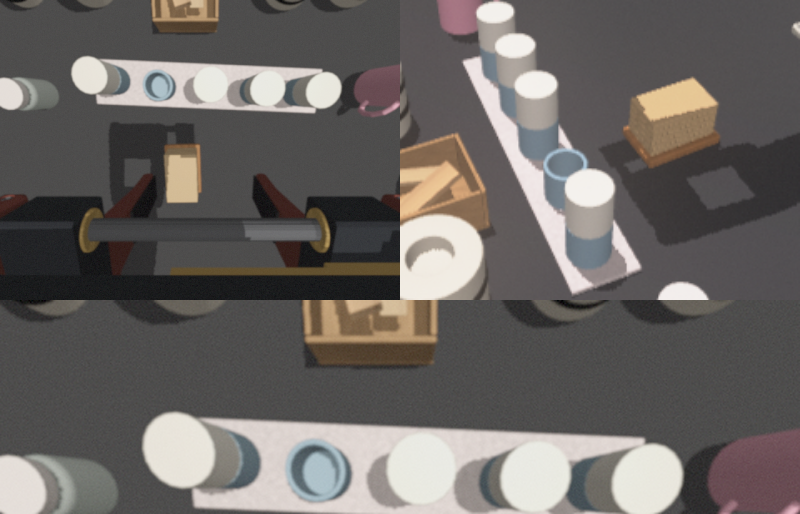

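The four cup pairs stand straight, and the five plates form a square pile centred on the board. The jug and jar haven't moved. Handing in.

```bash
python3 -c "
from cell import bot
print(bot.close_job())"
```

```text
the job is handed in; nothing more can be done
None
```

The job is handed in at about 46 s: in the last pictures all four cream cups stand mouth-down, rim on rim, on their own blue-grey cups, and the five spacer plates lie in one square pile in the middle of the board; no cup tipped and the jug and jar were not touched.

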